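# Press the cap onto a sample vial with one turn of the hand flywheel

## Robot

A 6-joint arm with a two-finger parallel gripper is mounted at the origin on the work surface. World frame = base frame: x ahead of the robot, y to its left, z up, the work surface at z = 0. Lengths are in m, angles in rad, forces in N, time in s.
With the tool pointing down it reaches from about 0.225 to 0.875 m from the base axis. Payload 3.4 kg.
Tool frame: the origin (TCP) lies midway between the tips of the shut fingers; the grasp point (between the pads) lies 19 mm behind it (manip.pinch_z is the z of the grasp point in the tool frame, in m); z points along the fingers, x is the direction in which the jaws open and shut, and the axes are right-handed (so a half turn about z gives the same grasp; the last joint's range is limited). The gripper opens to 85 mm and grips with 20 to 120 N. Pads are 22 mm wide; open, the fingers measure 114 mm over their backs; the gripper's body (76 mm by 85 mm) begins 54 mm behind the grasp point. The pads swing forward as they close: fully open they stand 13 mm farther back than shut.
Start: joints at [-1.413, 0.276, 1.505, -0, 1.361, -0.121], TCP at [0.158, -0.553, 0.231] pointing down, gripper open.
Joint ranges: [-2.89, 2.89], [-0.75, 2.08], [0.22, 2.7], [-1.18, 4.32], [0.11, 2.71], [-2.7, 2.7]. Speed limits (rad/s): [2.57, 2.57, 3.14, 3.14, 3.14, 3.14].

## Interface

Orientations are given as a unit quaternion [w, x, y, z].
In Python, from rig import manip gives the robot as it stands. The module is installed in compiled form; this text tells all that it offers.
- The arm moves only by the tool drive_tool, never from a script. Its argument "steps" is a list of rows, each a list of 5 numbers: the shift along the tool's x, y, z in mm, then the turn about the tool's z in rad, then the gripper command: -1 is shut, 1 is fully open, values between are in proportion. A call has 1 to 5 rows; each row is the pose to reach, as a shift and turn from the pose measured when the call began, along the tool's axes at that moment; what a row does not reach only later rows make up. A row lasts 1/10 s, in which the tool goes at most 50 mm and 8.59 degrees, less where a joint would pass 70% of its speed; a pose out of reach is approached as far as the arm can. A call with a gripper value outside its range is refused whole. The fingers move at their own pace and stop on an object; "squeeze" is the grip in N (left out, the last holds). Time passes only in rows, so rows that repeat a pose let the fingers close. It gives the time, the measured TCP pose, the force and the opening at its end, in the units of the state.
- manip.get_state(): the state, without advancing time (a new reading comes with each control period).
- manip.get_image(name): name is "scene" or "top"; returns the picture (420x560x3 uint8, blue, green, red); there is no depth.
- manip.get_calibration(name): a dict with "camera_matrix" (3x3 intrinsics, pixels), "rvec" (rotation vector, rad) and "tvec" (3), from world to camera coordinates, as OpenCV has them. Camera axes: x right, y down, z forward; pixel columns grow to the right and rows downward; lengths in m; the calibration is good to about 2 mm. A picture is of the moment at which its call begins. get_calibration takes no time and is no camera call.
- manip.sign_off(): hands the job in, once; it reports no verdict.
Trained networks look in the newest picture that a camera, given by its name, has taken for a name from the list of things; names that differ only in an ending like _2 or _b are one class to them, and where a whole thing is asked for, a point or a joint stands for the part that bears it (a point fixed in the world has none). Each returns a list of dicts, best first, with "conf" (0 to 1); they miss things now and then, are a little off and sometimes report something else, mostly with a low value. They report only what shows in the picture. A call takes as long as a camera call. They do not tell look-alikes from the thing itself.
- manip.masks_of(camera, name): "pixels" (420x560 bool, what is visible of it) and "location" ([column, row] in pixels, amid what is visible of it).
The state is a dict: "clock": time; "qpos": joint angles; "qd": joint speeds; "effort": joint torques, N m; "position": TCP position; "ee_rot": TCP orientation; "contact_force": force on the tool from outside, world axes, zero at the start; "moment": the same for the moment, N m; "width": finger opening in m.
Only numpy, scipy, OpenCV 4.12 (cv2) and the standard library are available. Lean on these libraries where they do the work, as an engineer would, in place of code of your own. Each camera call takes 0.05 s, during which the arm holds its last target.

## Task

Lay the red-capped vial in the white cradles of the small capping press, cap towards the ram, and let go of it. Then take the red crank handle and turn the flywheel steadily clockwise (seen from above) through exactly one revolution, so that the ram pushes the cap fully home and draws back, until you feel the wheel come right up against its stop. The wheel is stiff and the press stands on soft feet: do not force it or shove it about, and leave everything else where it is.

Things in the scene. Friction and masses are not known exactly. Their poses are not given: they have to be found in the camera images.
- vial_grip (a point): Centre of the white vial with the red cap, lying in one of the tray's three places. Its round body is 26 mm across and 62 mm long, this point at its middle on the axis; local y is its axis, the cap at the -y end. The cap, 25 mm across and 16 mm long, sits on a thinner neck up to 8 mm proud of the body (cap's end 55 mm from this point when proud, 47 mm when home). 40 to 80 g, rigid.
- cap_end (a point): Centre of the outer end face of the red cap, on the vial axis; in the press it must face the ram (the -y side of the nest point).
- cap (a joint): How far the red cap has been pushed onto its vial, m: 0 = 8 mm proud, 0.008 = fully home against the shoulder. It slides stiffly (about 9 N).
- nest (a point): Where the vial's centre goes in the press: on the ram axis, 60 mm above the table and 42 mm above the base plate, over the 38 mm gap between two white V cradles that carry and centre the vial. Local y runs along the ram axis to the blue back wall, 39 mm beyond. Up to 6 mm either way lengthwise will do: the ram pushes the vial to the wall. Drawn back, the ram's brass end is 75 mm away, at -y.
- wheel_axis (a point): On the flywheel's upright axis, 93 mm above the table at the height of the wheel's top face; fixed to the press, 192.5 mm from the nest point along its -y. Local axes parallel to those of nest (z up). The dark steel wheel is 150 mm across and 18 mm thick.
- crank_grip (a point): Centre of the upright red crank handle, a freely turning sleeve 22 mm across and 48 mm tall standing on the flywheel 60 mm from its axis; this point is 32 mm above the wheel's top face, 22 mm below the handle's top. It travels a level circle of 60 mm radius about the wheel axis. At the start it is on the side away from the nest. Its own yaw means nothing.
- flywheel (a joint): Flywheel angle, rad, growing clockwise seen from above: 0 at the start; after one revolution it meets a rigid stop at 6.283 (red tooth, where it began). It turns stiffly, about 7 N at the handle and some 3 N more while the cap goes on, and stays where it is left. The ram is fully forward at half a turn. Over 18 N at the handle is forcing it; over 2.5 rad/s is spinning it.
- press_base (a point): Middle of the press's grey base plate (130 x 375 mm), on its top face 18 mm above the table. The press stands on soft rubber feet and gives sideways, about 1 mm for every 3 N, with everything on it (nest, wheel axis, stop): pushing at the handle shifts it, and it springs back when let go. 6 mm of shift is forcing it. Axes as nest.
- mat_mark (a point): Point on the fixed black mat (160 x 400 x 3 mm) under the press, 15 mm straight below press_base when nothing pushes on the press. Axes as nest.
- spare_a_grip (a point): Middle of an amber vial with a blue cap in the tray, same size as the red-capped one, finished: leave it.
- spare_b_grip (a point): Middle of a second amber vial with a blue cap in the tray: leave it.
- tray: Fixed grey tray, 195 x 110 x 8 mm, origin under its centre; three places 62 mm apart along its x, with white V cradles (12 mm long, centred 22 mm either side of the tray's middle line) that carry the vials' axes 36 mm above the table, along the tray's y; the fingers go down between the cradles.
- wash_bottle: Clear wash bottle with red top, 68 mm across, 225 mm tall, origin under its centre: leave it.
- beaker: Glass beaker, 70 mm across, 90 mm tall, origin under its centre: leave it.
- pencil_case: Blue and yellow pencil case, 75 x 200 x 55 mm, origin under its centre: leave it.
There are look-alikes about, which are no part of the job. Several things have the shape of the tray; the one meant has the colours described above.

How it is judged:
On the way, in this order (a step that is already met when the one before it is completed fails the run):
1. the vial lies in the press's cradles, let go of, its cap still proud and the wheel not yet turned (horizontal distance between vial_grip and nest below 0.015 m and x of vial_grip in the frame of nest between -0.004 and 0.004 m and z of vial_grip in the frame of nest between -0.004 and 0.004 m and angle between the y axis of vial_grip and the y axis of nest, either way round below 0.08 rad and y of cap_end in the frame of nest below 0 m and contact force between the fingers and vial below 0.1 N and value of joint flywheel below 0.15 rad and value of joint cap below 0.003 m), for 0.2 s.
2. half-way round, the ram has pushed the cap home (value of joint cap above 0.0065 m and value of joint flywheel above 2.6 rad), for 0.05 s.
3. the wheel has come round to its stop (value of joint flywheel above 6.25819 rad), for 0.1 s.
At the end, for the whole second after the job is handed in: Flywheel at rest within 1.4 degrees of its stop, one full revolution from its start; cap pushed at least 6.5 of its 8 mm; vial at rest in both cradles (within 15 mm of the nest point lengthwise, 4 mm across and in height, 0.08 rad in direction); everything let go (horizontal distance between vial_grip and nest below 0.015 m and x of vial_grip in the frame of nest between -0.004 and 0.004 m and z of vial_grip in the frame of nest between -0.004 and 0.004 m and angle between the y axis of vial_grip and the y axis of nest, either way round below 0.08 rad and y of cap_end in the frame of nest below 0 m and value of joint cap above 0.0065 m and value of joint flywheel above 6.25819 rad and velocity of joint flywheel below 0.05 rad/s and linear speed of vial below 0.02 m/s); the robot touches nothing.
It fails at once if the press is forced: shoved more than 6 mm on its soft feet (distance between press_base and mat_mark above 0.0161555 m).
It fails at once if the wheel is spun faster than 2.5 rad/s (velocity of joint flywheel above 2.5 rad/s).
It fails at once if another thing is moved by more than 20 mm (distance of any of spare_a_grip, spare_b_grip, wash_bottle, beaker, pencil_case from where it was at the start of the episode above 0.02 m).
It also fails if it takes over 70 s, if anything falls off the work surface, if the arm or the gripper's body presses on something with over 40 N, if the wrist force passes 120 N, or if a joint passes its speed limit or range.

## Working session

There is one attempt and no reset: what is moved stays moved. The work goes in short steps, Python scripts to look and compute and a tool call to move; the robot and the scene stay as the last step left them, time stands still between calls to the robot, and variables do not carry over. Pictures are saved under pics/ and viewed, and the job is handed in when it is done.

Besides the shell and the picture viewer there is one more tool, called after ">>>" as name(argument=value, ...) on one line, values as JSON. drive_tool: Moves the arm, as the interface text tells. Its arguments: {"type":"object","properties":{"steps":{"type":"array","items":{"type":"array","items":{"type":"number"}}},"squeeze":{"type":"number"}},"required":["steps"]}

```bash
mkdir -p pics; ls
python3 - <<'E'
from rig import manip
import cv2
for n in ("scene","top"):
    im=manip.get_image(n); cv2.imwrite(f"pics/{n}0.png",im)
    c=manip.get_calibration(n); R=cv2.Rodrigues(c["rvec"])[0]
    print(n,c["camera_matrix"].tolist(),(-R.T@c["tvec"].reshape(3)).round(3),R.round(3).tolist())
print(manip.get_state(), manip.pinch_z)
E
```

```text
pics
scene [[405.73235269014845, 0.0, 269.53457989266803], [0.0, 405.73235269014845, 212.62885038669134], [0.0, 0.0, 1.0]] [ 0.86  -0.71   0.711] [[0.894, 0.449, 0.016], [0.288, -0.545, -0.787], [-0.345, 0.708, -0.616]]
top [[534.5528224098983, 0.0, 285.47567244354246], [0.0, 534.5528224098983, 213.57504203949674], [0.0, 0.0, 1.0]] [0.331 0.003 1.43 ] [[0.01, -1.0, 0.025], [-0.992, -0.013, -0.122], [0.122, -0.024, -0.992]]
{'clock': 0.1, 'qpos': array([-1.41297306e+00,  2.76562816e-01,  1.50599132e+00,  1.47777184e-06,
        1.36071854e+00, -1.20997901e-01]), 'qd': array([ 6.59804275e-04, -1.84959681e-03, -3.69303436e-03,  1.44419706e-05,
        1.51082577e-03, -1.26653684e-03]), 'effort': array([ 9.47734807e-04, -4.17699838e+01, -2.46405333e+01, -1.54187142e-04,
        5.78054940e-03,  9.55122232e-06]), 'position': array([ 0.15817563, -0.55233096,  0.23051457]), 'ee_rot': array([-5.83458802e-04,  7.98505271e-01, -6.01987231e-01, -6.04309312e-04]), 'contact_force': array([-0.14871466,  0.66037539,  0.30474209]), 'moment': array([-0.00697557, -0.03816051, -0.00215001]), 'width': 0.08519842229251318} -0.0187
```

View pics/scene0.png

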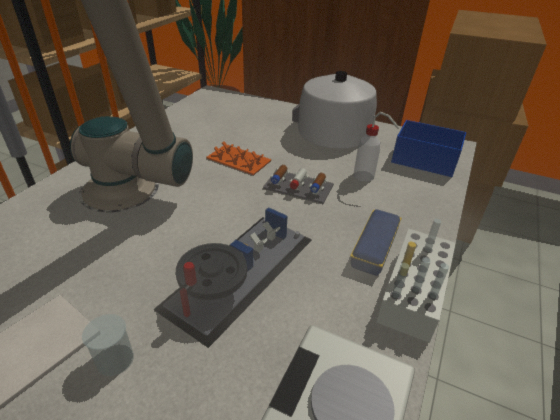

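View pics/top0.png

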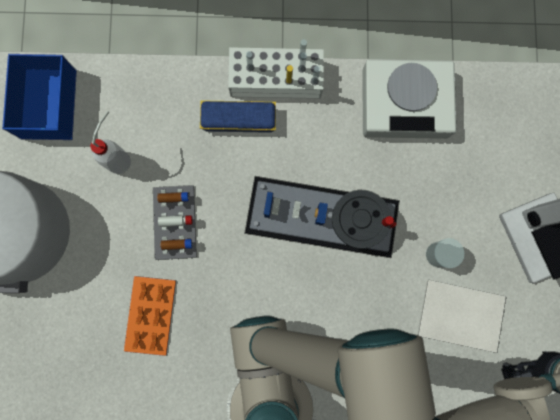

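The top view shows the press at about (322,216), with its wheel at (362,218) and red handle at (389,222). The grey tray at (175,222) holds the white vial, whose red cap is at (188,220).

Candidates:
- **Tray:** the grey tray at (175,222), or the orange one at (151,315), which is a look-alike by colour.
- **Vial:** the white one with the red cap at (175,220), or the amber ones with blue caps at (173,197) and (175,244).
- **Red items:** the handle top at (389,222), the wash-bottle top at (98,147) and the vial cap at (188,220). The red stop tooth may also be near the wheel.

I choose the grey tray's white vial, and check it in a crop.

Run:
```python
import cv2,numpy as np
t=cv2.imread("pics/top0.png"); s=cv2.imread("pics/scene0.png")
a=cv2.resize(t[180:264,145:215],None,fx=5,fy=5,interpolation=cv2.INTER_CUBIC)
b=cv2.resize(s[155:210,255:340],None,fx=5,fy=5,interpolation=cv2.INTER_CUBIC)
h=max(a.shape[0],b.shape[0]); o=np.zeros((h,a.shape[1]+b.shape[1],3),np.uint8); o[:a.shape[0],:a.shape[1]]=a;o[:b.shape[0],a.shape[1]:]=b
cv2.imwrite("pics/crop_tray.png",o)
cv2.imwrite("pics/crop_press_top.png",cv2.resize(t[165:265,240:405],None,fx=4.8,fy=4.8,interpolation=cv2.INTER_CUBIC))
cv2.imwrite("pics/crop_press_scene.png",cv2.resize(s[200:345,155:320],None,fx=4.1,fy=4.1,interpolation=cv2.INTER_CUBIC))
```

```text
(no output)
```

View pics/crop_tray.png

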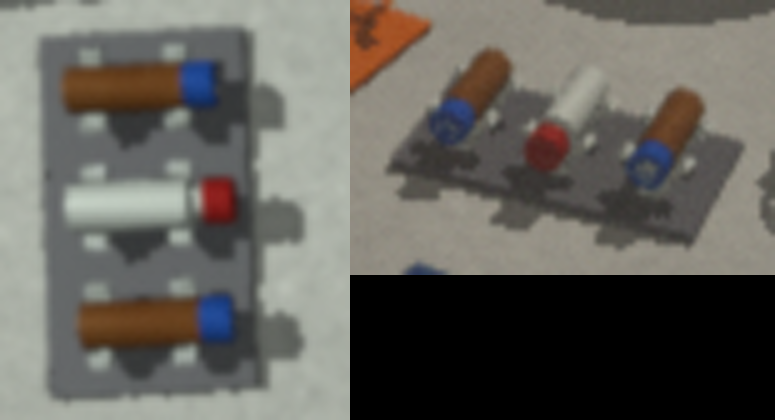

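View pics/crop_press_top.png

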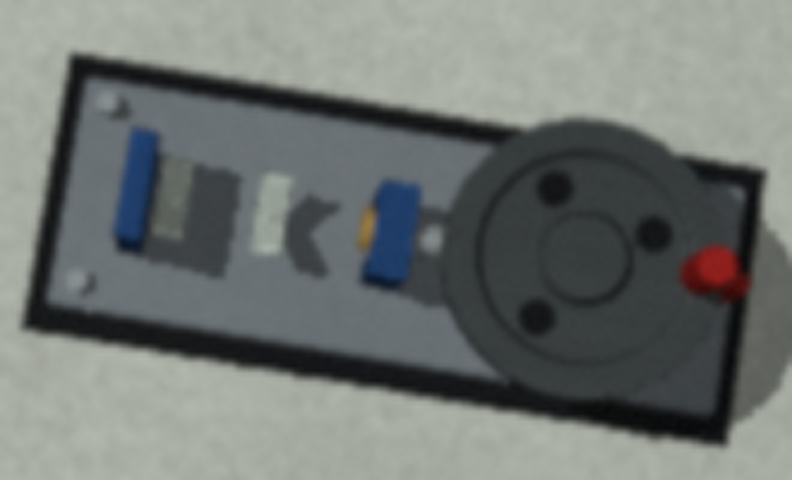

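View pics/crop_press_scene.png

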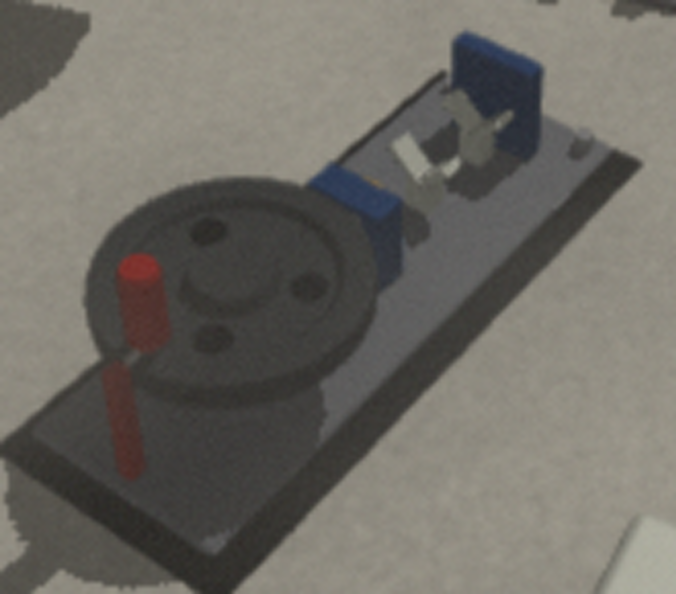

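The crops confirm it: the white vial with a proud red cap is in the middle place of the grey tray, with the cap towards image right (world -y). The press has its wall at crop (137,190), its cradles at (175,200) and (272,215), brass at (367,228), and the wheel and handle at right. Next I measure.

```bash
cat > h.py <<'E'
import cv2,numpy as np
from scipy.optimize import least_squares
from rig import manip
C={n:manip.get_calibration(n) for n in("scene","top")}
def proj(n,P):
    c=C[n]; return cv2.projectPoints(np.asarray(P,float).reshape(-1,1,3),c["rvec"],c["tvec"],c["camera_matrix"],None)[0].reshape(-1,2)
def back(n,uv,z):
    c=C[n];R=cv2.Rodrigues(c["rvec"])[0];o=-R.T@np.asarray(c["tvec"]).reshape(3)
    uv=np.atleast_2d(uv).astype(float); d=(np.linalg.inv(c["camera_matrix"])@np.c_[uv,np.ones(len(uv))].T).T@R
    return o+d*((z-o[2])/d[:,2])[:,None]
E
python3 - <<'E'
from h import *
for n in("top","scene"):
    im=manip.get_image(n); cv2.imwrite(f"pics/{n}1.png",im)
    for k in("vial_grip","crank_grip","flywheel","press_base","tray","cap","nest"):
        try: r=manip.masks_of(n,k)
        except Exception as e: print(n,k,e);continue
        for q in r[:3]:
            ys,xs=np.nonzero(q["pixels"]); 
            print(n,k,round(q["conf"],2),np.round(q["location"],1),len(xs),xs.min(),xs.max(),ys.min(),ys.max())
        if r: np.save(f"m_{n}_{k}.npy",np.array([q["pixels"] for q in r[:3]]))
t=cv2.imread("pics/top0.png")
print(t[200:232:2,322,:].tolist()); print(t[172:190,300].tolist())
E
```

```text
top vial_grip 0.89 [175.4 218.4] 306 159 192 215 225
top flywheel 0.74 [358.6 215.9] 2805 332 394 189 248
top press_base 0.68 [170.5 198.6] 323 156 188 192 202
top tray 0.78 [151.4 313.7] 3265 124 174 276 355
top tray 0.67 [174.5 225.2] 2081 153 196 185 259
top cap 0.41 [189.6 219.5] 73 185 192 215 224
top cap 0.31 [447.8 251.9] 880 427 463 238 267
top nest 0.75 [325.4 214.1] 7104 250 396 181 250
scene vial_grip 0.52 [296.6 178.5] 177 290 306 168 188
scene vial_grip 0.31 [225.4 270. ] 8085 161 302 208 334
scene crank_grip 0.75 [191.8 272. ] 249 183 195 262 285
scene crank_grip 0.46 [111.7 343.7] 2359 82 133 313 375
scene flywheel 0.64 [211.3 268.6] 3195 176 246 243 299
scene press_base 0.61 [222.5 265.9] 8019 163 303 208 335
scene tray 0.84 [301.3 187. ] 966 263 333 172 202
scene tray 0.75 [238.9 160.2] 1088 207 268 142 173
scene cap 0.52 [375.  240.7] 2020 350 400 210 274
scene cap 0.46 [293.  186.8] 55 291 298 180 188
scene nest 0.79 [224.  269.5] 7828 164 302 208 334
[[116, 112, 105], [104, 91, 81], [102, 62, 32], [103, 61, 32], [104, 62, 32], [103, 59, 30], [103, 60, 31], [102, 60, 31], [103, 61, 31], [101, 58, 28], [101, 60, 31], [97, 56, 29], [49, 35, 27], [99, 95, 88], [118, 114, 107], [116, 112, 105]]
[[164, 174, 168], [163, 174, 168], [165, 175, 170], [163, 173, 168], [160, 169, 164], [160, 170, 165], [162, 171, 165], [163, 173, 168], [164, 174, 168], [163, 173, 168], [151, 160, 155], [100, 106, 103], [47, 48, 46], [27, 25, 25], [25, 24, 22], [52, 50, 47], [93, 90, 84], [112, 109, 102]]
```

```bash
cat > press.py <<'E'
from h import *
g=cv2.cvtColor(cv2.imread("pics/top0.png"),cv2.COLOR_BGR2GRAY).astype(float)
def cross(v,thr=95):
    i=np.nonzero((v[:-1]>thr)&(v[1:]<=thr))[0]
    if len(i)==0: return None
    i=i[0]; return i+(v[i]-thr)/(v[i]-v[i+1])
up=[];lo=[];le=[]
for c in range(262,336,2):
    k=cross(g[165:230,c]); up.append((c,165+k))
for c in range(256,345,2):
    k=cross(g[265:215:-1,c]); lo.append((c,265-k))
for r in range(185,228,2):
    k=cross(g[r,235:270]); le.append((235+k,r))
z=.003
U,L,E=[back("top",np.array(q),z)[:,:2] for q in(up,lo,le)]
def fit(P):
    m=P.mean(0);_,s,v=np.linalg.svd(P-m);d=v[0];nrm=np.array([-d[1],d[0]]);r=(P-m)@nrm;k=abs(r)<2*r.std()+1e-4
    return m,d,r.std()
for q in(U,L,E): m,d,s=fit(q);print(m.round(4),np.degrees(np.arctan2(d[1],d[0])).round(2),s.round(5))
def res(p):
    th=p[2];ex=np.array([np.cos(th),np.sin(th)]);ey=np.array([-ex[1],ex[0]]);o=p[:2]
    return np.r_[(U-o)@ex-p[3],(L-o)@ex+p[3],(E-o)@ey-.2]
s=least_squares(res,[.35,-.1,0,.08],loss="soft_l1",f_scale=.001);print("mat centre, yaw, halfwidth",s.x.round(4),abs(s.fun).mean())
E
python3 press.py
```

```text
[ 0.5906 -0.0639] -98.86 0.00019
[ 0.4293 -0.0704] -98.95 0.00033
[0.5257 0.0678] 171.11 0.00015
mat centre, yaw, halfwidth [ 0.5    -0.1306 -0.1556  0.0792] 0.00019753833917772587
```

```bash
cat > wheel.py <<'E'
from h import *
from scipy.ndimage import map_coordinates,gaussian_filter
from scipy.optimize import minimize
a=np.linspace(0,2*np.pi,180,endpoint=False)
G={n:gaussian_filter(cv2.cvtColor(cv2.imread(f"pics/{n}0.png"),cv2.COLOR_BGR2GRAY).astype(float),.6) for n in C}
def samp(n,p,r,z):
    uv=proj(n,np.c_[p[0]+r*np.cos(a),p[1]+r*np.sin(a),np.full(len(a),z)])
    return map_coordinates(G[n],[uv[:,1],uv[:,0]],order=1)
def score(p,n):
    d=samp(n,p,.075+.0015,.093)-samp(n,p,.075-.0015,.093)
    return -np.clip(d,0,40).mean()
for n in C:
    best=min(((score((x,y),n),x,y) for x in np.arange(.45,.5,.001) for y in np.arange(-.25,-.19,.001)))
    print(n,best)
E
python3 wheel.py
python3 - <<'E'
from h import *
# red/blue features
t=cv2.imread("pics/top0.png").astype(int)
def cen(n,mask): 
    ys,xs=np.nonzero(mask); return xs.mean(),ys.mean(),len(xs)
e=np.array([.155,.988])
for n,box in(("top",(375,400,210,235)),("scene",(180,200,255,290))):
    im=cv2.imread(f"pics/{n}0.png").astype(int)
    m=(im[...,2]>1.8*im[...,1]+20);k=np.zeros_like(m);k[box[2]:box[3],box[0]:box[1]]=1
    print(n,cen(n,m&k), 'handle')
print("top of handle, at z .093+.054=.147:",back("top",[(240+715/4.8,165+268/4.8)],.147),back("scene",[(155+139/4.1,200+270/4.1)],.147))
# cradles/wall tops in top crop
for nm,u,v,z in(("wallface+base bottomcorners",145,190,.1),("cr1",175,195,.06),("cr2",272,213,.06)):
    print(nm,back("top",[(240+u/4.8,165+v/4.8)],z))
E
```

```text
scene (np.float64(-13.864398075591307), np.float64(0.48800000000000004), np.float64(-0.22299999999999998))
top (np.float64(-13.198506136531574), np.float64(0.48500000000000004), np.float64(-0.21899999999999997))
top (np.float64(388.5809523809524), np.float64(221.3047619047619), 105) handle
scene (np.float64(188.29268292682926), np.float64(264.8536585365854), 41) handle
top of handle, at z .093+.054=.147: [[ 0.47420837 -0.27867084  0.147     ]] [[ 0.48136551 -0.28289911  0.147     ]]
wallface+base bottomcorners [[0.51665739 0.01017312 0.1       ]]
cr1 [[ 0.51975344 -0.00581966  0.06      ]]
cr2 [[ 0.51067413 -0.0582083   0.06      ]]
```

Run:
```python
from h import *
M=np.load("m_top_tray.npy"); 
for n,cap,tail in(("top",(145+237/5,180+200/5),(145+64/5,180+206/5)),("scene",(255+(548-350)/5,155+150/5),(255+(597-350)/5,155+72/5))):
    print(n,"cap",back(n,[cap],.036),"tail",back(n,[tail],.036))
im=cv2.imread("pics/top0.png").astype(int)
k=np.zeros(im.shape[:2],bool);k[208:232,155:198]=1
m=k&(im.min(2)>125)&(np.arange(420)[:,None]>214)&(np.arange(420)[:,None]<228)
red=k&(im[...,2]>1.8*im[...,1]+20)
for nm,q in(("w",m),("r",red)):
    ys,xs=np.nonzero(q);print(nm,len(xs),xs.mean(),ys.mean(),xs.min(),xs.max(),back("top",[(xs.mean(),ys.mean())],.042))
# column-wise weighted centre of the body
for c in range(158,184,3):
    w=im[:,c].min(1)[212:231]; print(c,w.tolist())
# tray rect
ys,xs=np.nonzero(M[1]); r=cv2.minAreaRect(np.c_[xs,ys].astype(np.float32)); print(r,back("top",cv2.boxPoints(r),.008).round(4).tolist())
```

```text
top cap [[0.48216419 0.21315765 0.036     ]] tail [[0.47785413 0.30292261 0.036     ]]
scene cap [[0.48815036 0.21890572 0.036     ]] tail [[0.4800917  0.31297809 0.036     ]]
w 236 170.60593220338984 220.0 157 197 [[0.48078212 0.2686645  0.042     ]]
r 47 188.4468085106383 219.5744680851064 186 191 [[0.48249275 0.22253139 0.042     ]]
158 [102, 101, 102, 100, 108, 134, 152, 164, 177, 173, 156, 139, 123, 110, 102, 101, 100, 101, 101]
161 [105, 121, 137, 130, 125, 151, 174, 188, 195, 188, 173, 157, 136, 112, 100, 114, 120, 112, 102]
164 [117, 154, 167, 150, 140, 157, 176, 189, 193, 186, 172, 153, 135, 109, 108, 150, 167, 150, 118]
167 [100, 97, 98, 103, 127, 157, 177, 189, 192, 185, 172, 154, 133, 105, 76, 68, 73, 92, 99]
170 [100, 99, 100, 109, 140, 162, 178, 188, 191, 183, 169, 152, 131, 98, 69, 55, 54, 54, 57]
173 [99, 99, 99, 113, 145, 166, 180, 188, 188, 183, 169, 150, 125, 92, 64, 55, 54, 54, 55]
176 [99, 100, 98, 104, 138, 165, 180, 189, 188, 181, 167, 148, 122, 83, 60, 56, 58, 71, 92]
179 [140, 157, 142, 123, 143, 166, 180, 187, 186, 180, 166, 147, 120, 106, 137, 150, 131, 103, 97]
182 [130, 143, 138, 120, 105, 110, 126, 125, 122, 119, 113, 104, 92, 100, 135, 148, 133, 109, 100]
((174.09365844726562, 221.99705505371094), (73.2142562866211, 41.97950744628906), 88.21009063720703) [[0.5753, 0.3282, 0.008], [0.5805, 0.2163, 0.008], [0.3845, 0.2042, 0.008], [0.3798, 0.3143, 0.008]]
```

```bash
cat >> h.py <<'E'
from scipy.spatial.transform import Rotation as Ro
def st():
    s=manip.get_state();w,x,y,z=s["ee_rot"];R=Ro.from_quat([x,y,z,w]).as_matrix();return s,s["position"],R
def to(target,yaw=None):
    s,p,R=st();d=R.T@(np.asarray(target)-p)*1000
    cur=np.arctan2(R[1,0],R[0,0]);t=0
    if yaw is not None: t=-((yaw-cur+np.pi)%(2*np.pi)-np.pi)
    print("t",round(s["clock"],2),"pos",p.round(4),"yaw",round(cur,4),"tilt",np.degrees(np.arccos(-R[2,2])).round(2),"w",round(s["width"],4),"F",s["contact_force"].round(1))
    print("shift mm",d.round(1),"turn",round(t,4))
E
python3 - <<'E'
from h import *
to((.481,.271,.231),.047)
for z in(.08,.09,.1,.11,.12): print(z,(proj("scene",[(.5526,.0037,z)])-[155,200])*4.1)
E
```

```text
t 0.9 pos [ 0.1582 -0.5528  0.2313] yaw -1.292 tilt 0.01 w 0.0854 F [ 0.3 -0.5  0.3]
shift mm [-7.032e+02 -5.370e+02  2.000e-01] turn -1.339
0.08 [[529.4683019   84.00280489]]
0.09 [[530.10250614  71.02915814]]
0.1 [[530.74462153  57.89367649]]
0.11 [[531.39479701  44.59331281]]
0.12 [[532.05318531  31.12494301]]
```

>>> drive_tool(steps=[[-40,-30,0,-0.14,0.2],[-80,-60,0,-0.28,0.2],[-120,-90,0,-0.42,0.2],[-160,-120,0,-0.56,0.2],[-200,-150,0,-0.7,0.2]])

```text
clock: 1.4
position: [0.2478, -0.3175, 0.2314]
ee_rot: [0.0, 0.957, -0.289, 0.0]
contact_force: [1.4, 0.0, 0.4]
width: 0.051
```

```bash
python3 -c "
from h import *
to((.481,.271,.231),.047)"
```

```text
t 1.4 pos [ 0.2478 -0.3175  0.2314] yaw -0.5872 tilt 0.05 w 0.051 F [1.4 0.  0.4]
shift mm [-1.319e+02 -6.191e+02  3.000e-01] turn -0.6342
```

>>> drive_tool(steps=[[-10,-48,0,-0.13,0.2],[-20,-96,0,-0.26,0.2],[-30,-144,0,-0.39,0.2],[-40,-192,0,-0.52,0.2],[-50,-240,0,-0.634,0.2]])

```text
clock: 1.9
position: [0.3395, -0.0882, 0.2318]
ee_rot: [0.001, 1.0, 0.026, 0.001]
contact_force: [0.6, -0.5, -0.0]
width: 0.0511
```

```bash
python3 -c "
from h import *
to((.481,.271,.231),.047)"
```

```text
t 1.9 pos [ 0.3395 -0.0882  0.2318] yaw 0.051 tilt 0.15 w 0.0511 F [ 0.6 -0.5 -0. ]
shift mm [ 159.7 -351.5    0.7] turn 0.004
```

>>> drive_tool(steps=[[20,-45,0,0,0.2],[40,-90,0,0,0.2],[60,-135,0,0,0.2],[80,-180,0,0,0.2],[100,-225,0,0.004,0.2]])

```text
clock: 2.4
position: [0.4282, 0.1439, 0.2321]
ee_rot: [0.001, 1.0, 0.024, 0.002]
contact_force: [1.4, -0.1, -1.0]
width: 0.0511
```

```bash
python3 -c "
from h import *
to((.481,.271,.14),.047)"
```

```text
t 2.4 pos [0.4282 0.1439 0.2321] yaw 0.0479 tilt 0.22 w 0.0511 F [ 1.4 -0.1 -1. ]
shift mm [  58.5 -124.6   92.1] turn 0.0009
```

>>> drive_tool(steps=[[20,-43,15,0,0.2],[40,-86,40,0,0.2],[58.5,-124.6,80,0,0.2],[58.5,-124.6,92,0,0.2],[58.5,-124.6,92,0,0.2]])

```text
clock: 2.9
position: [0.4793, 0.2717, 0.1367]
ee_rot: [0.002, 1.0, 0.025, -0.001]
contact_force: [-0.8, 0.7, -0.6]
width: 0.0512
```

Run:
```python
from h import *
to((.481,.271,.016),.047)
t=manip.get_image("top");s=manip.get_image("scene")
cv2.imwrite("pics/top2.png",t);cv2.imwrite("pics/scene2.png",s)
s_,p,R=st()
b=cv2.resize(s[120:220,240:360],None,fx=5,fy=5,interpolation=cv2.INTER_CUBIC)
cv2.imwrite("pics/scene2c.png",b)
for dx in(-.025,.025):
  q=p+R@np.array([dx,0,-.01]); print((proj("scene",[q])-[240,120])*5)
print((proj("scene",[p])-[240,120])*5,(proj("scene",[(p[0],p[1],.036)])-[240,120])*5)
```

```text
t 2.9 pos [0.4793 0.2717 0.1367] yaw 0.0501 tilt 0.27 w 0.0512 F [-0.8  0.7 -0.6]
shift mm [  2.    0.4 120.7] turn 0.0031
[[267.71338834 104.1725741 ]]
[[349.04103453 121.94888279]]
[[307.02054978 128.43022114]] [[296.10728109 279.71995781]]
```

View pics/scene2c.png

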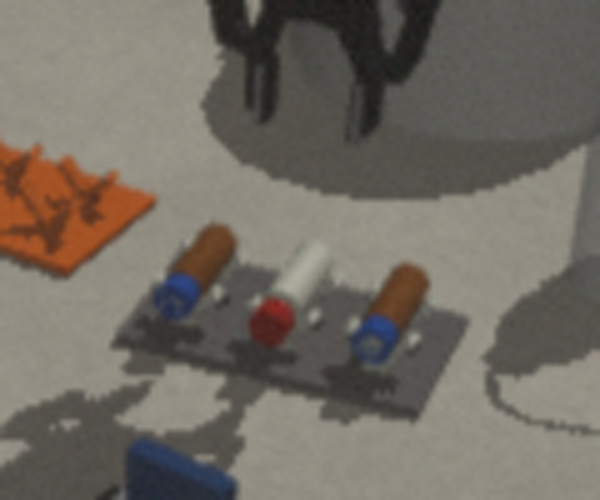

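View pics/top2.png

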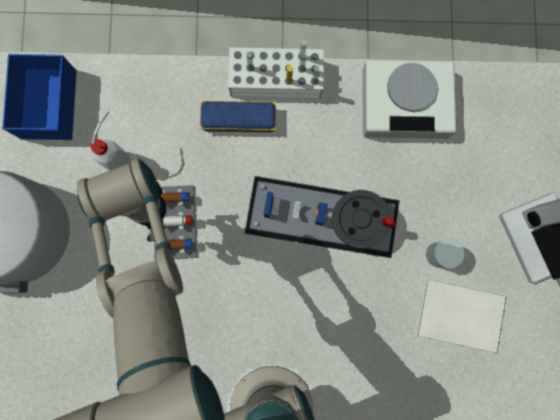

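The scene crop shows the gripper with open tips at (262,120) and (355,140), straddling the white vial, whose body centre is near (299,280). The projected centre is (296,280), so the estimates agree to about 2 mm, and I descend.

>>> drive_tool(steps=[[2,0.4,35,0.003,0.2],[2,0.4,70,0.003,0.2],[2,0.4,100,0.003,0.2],[2,0.4,115,0.003,0.2],[2,0.4,119,0.003,0.2]])

```text
clock: 3.5
position: [0.4828, 0.2688, 0.0213]
ee_rot: [0.001, 1.0, 0.022, 0.001]
contact_force: [-0.5, -0.7, -0.1]
width: 0.0512
```

Run:
```python
from h import *
to((.481,.271,.017),.047)
s=manip.get_image("scene");cv2.imwrite("pics/scene3c.png",cv2.resize(s[120:220,240:360],None,fx=5,fy=5,interpolation=cv2.INTER_CUBIC))
```

```text
t 3.5 pos [0.4828 0.2688 0.0213] yaw 0.0439 tilt 0.2 w 0.0512 F [-0.5 -0.7 -0.1]
shift mm [-1.7 -2.3  4.3] turn -0.0031
```

View pics/scene3c.png

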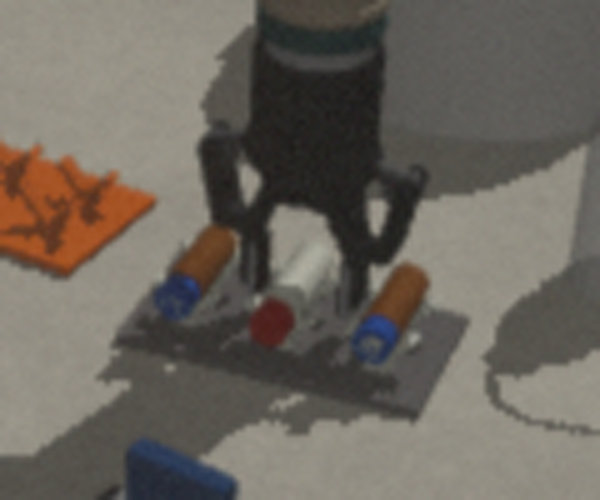

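The open fingers, at (258,270) and (352,290), straddle the vial between the cradles without touching anything. I lower a little more and close.

>>> drive_tool(steps=[[-0.7,-1.5,4,-0.003,0.2],[-0.7,-1.5,4,-0.003,0.2],[-0.7,-1.5,4,-0.003,-0.6],[-0.7,-1.5,4,-0.003,-1],[-0.7,-1.5,4,-0.003,-1]], squeeze=30)

```text
clock: 4.05
position: [0.4794, 0.269, 0.0182]
ee_rot: [0.003, 1.0, 0.024, -0.001]
contact_force: [-6.2, -4.2, 6.9]
width: 0.025
```

>>> drive_tool(steps=[[0,0,0,0,-1],[0,0,0,0,-1],[0,0,0,0,-1]])

```text
clock: 4.35
position: [0.4794, 0.2689, 0.0186]
ee_rot: [0.003, 1.0, 0.024, -0.001]
contact_force: [-1.7, -1.6, 4.3]
width: 0.0251
```

Run:
```python
from h import *
to((.481,.271,.12),.047)
```

```text
t 4.35 pos [0.4794 0.2689 0.0186] yaw 0.0484 tilt 0.37 w 0.0251 F [-1.7 -1.6  4.3]
shift mm [   1.4   -1.4 -101.4] turn 0.0014
```

>>> drive_tool(steps=[[0,0,-10,0,-1],[0,0,-40,0,-1],[0,0,-80,0,-1],[0,0,-115,0,-1],[0,0,-130,0,-1]])

```text
clock: 4.85
position: [0.4823, 0.2711, 0.1531]
ee_rot: [0.001, 1.0, 0.024, 0.002]
contact_force: [0.8, -0.5, 0.2]
width: 0.025
```

Run:
```python
from h import *
yaw=np.arctan2(-.155,.988)
to((.516,-.030,.149),yaw)
s=manip.get_image("scene");cv2.imwrite("pics/scene4c.png",cv2.resize(s[90:210,240:360],None,fx=5,fy=5,interpolation=cv2.INTER_CUBIC))
_,p,R=st()
ax=R[:,1]*np.sign(-R[1,1])  # cap dir (-y)
print("capdir",ax.round(3))
for off in(-4,-2,0,2,4):
  c=p+np.array([0,0,.0174])-ax*off/1000
  print(off,"cap",(proj("scene",[c+ax*.055])-[240,90])[0]*5,"tail",(proj("scene",[c-ax*.031])-[240,90])[0]*5,"shoulder",(proj("scene",[c+ax*.031])-[240,90])[0]*5)
```

```text
t 4.85 pos [0.4823 0.2711 0.1531] yaw 0.0483 tilt 0.31 w 0.025 F [ 0.8 -0.5  0.2]
shift mm [ 19.1 302.4   4.9] turn 0.2039
capdir [ 0.048 -0.999  0.002]
-4 cap [277.66681801 274.68599074] tail [330.79733123 210.0068132 ] shoulder [293.08257861 255.91939775]
-2 cap [278.96982037 273.09976249] tail [331.96604133 208.58406752] shoulder [294.34586524 254.381518  ]
0 cap [280.26944204 271.51764977] tail [333.13187939 207.16481816] shoulder [295.60592447 252.84756718]
2 cap [281.56569617 269.93963657] tail [334.29485597 205.74905226] shoulder [296.86276866 251.31753023]
4 cap [282.85859583 268.36570698] tail [335.4549816  204.33675701] shoulder [298.11641008 249.79139221]
```

View pics/scene4c.png

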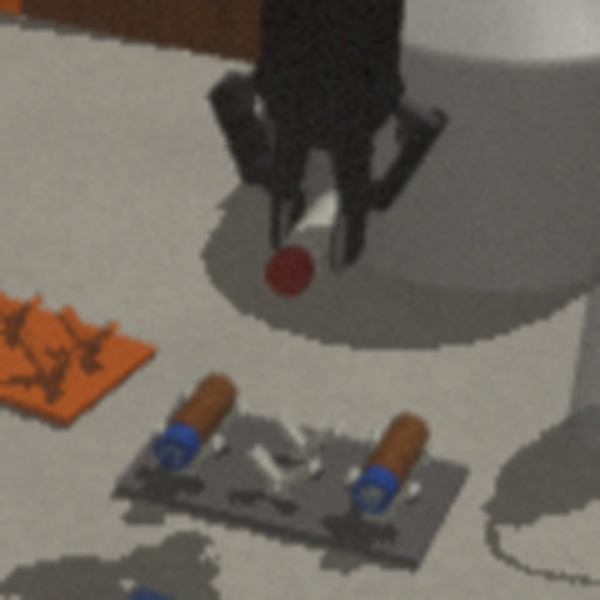

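In the scene crop the vial is held level, with the cap end at (289,271). Its lengthwise position agrees with the tool within about 2 mm. I carry it over the press.

>>> drive_tool(steps=[[3,45,0,0.05,-1],[6,90,0,0.1,-1],[9,135,0,0.15,-1],[12,180,0,0.2,-1],[15,225,0,0.204,-1]])

```text
clock: 5.4
position: [0.5089, 0.046, 0.1546]
ee_rot: [0.0, 0.997, -0.078, 0.004]
contact_force: [1.8, 0.1, -0.4]
width: 0.0252
```

Run:
```python
from h import *
to((.5155,-.029,.149),np.arctan2(-.155,.988))
```

```text
t 5.4 pos [0.5089 0.046  0.1546] yaw -0.1564 tilt 0.45 w 0.0252 F [ 1.8  0.1 -0.4]
shift mm [18.1 73.1  5.7] turn -0.0008
```

>>> drive_tool(steps=[[10,40,0,0,-1],[18,70,0,0,-1],[18,73,0,0,-1],[18,73,0,0,-1],[18,73,0,0,-1]])

```text
clock: 5.9
position: [0.5151, -0.0279, 0.1545]
ee_rot: [-0.0, 0.997, -0.078, 0.004]
contact_force: [0.1, -0.6, -0.8]
width: 0.0249
```

Run:
```python
from h import *
to((.5155,-.029,.149),np.arctan2(-.155,.988))
_,p,R=st();ax=-R[:,1]*np.sign(R[1,1]);print("cap",proj("top",[p+[0,0,.0174]+ax*.047]),proj("scene",[p+[0,0,.0174]+ax*.055]))
s=manip.get_image("scene");t=manip.get_image("top");cv2.imwrite("pics/scene5.png",s);cv2.imwrite("pics/top5.png",t)
cv2.imwrite("pics/scene5c.png",cv2.resize(s[160:290,200:330],None,fx=4.6,fy=4.6,interpolation=cv2.INTER_CUBIC))
cv2.imwrite("pics/top5c.png",cv2.resize(t[165:265,240:405],None,fx=4.8,fy=4.8,interpolation=cv2.INTER_CUBIC))
```

```text
t 5.9 pos [ 0.5151 -0.0279  0.1545] yaw -0.1562 tilt 0.42 w 0.0249 F [ 0.1 -0.6 -0.8]
shift mm [0.5 1.  5.5] turn -0.0006
cap [[305.60426264 204.5634507 ]] [[250.4623459  203.93815525]]
```

View pics/scene5c.png

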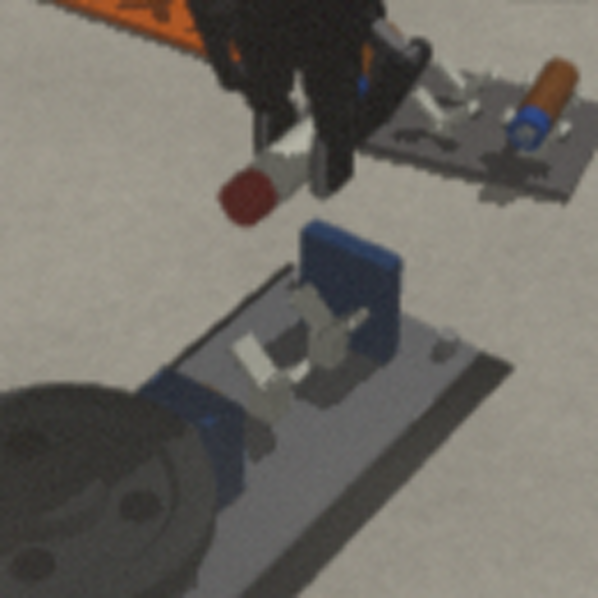

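View pics/top5c.png

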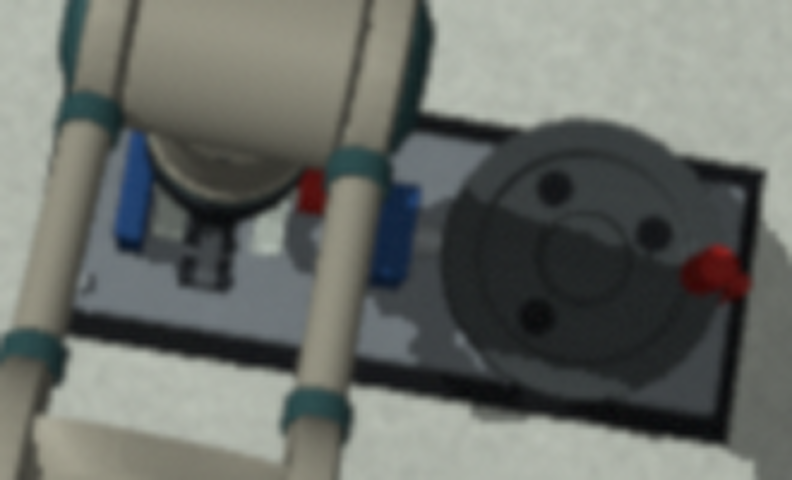

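Run:
```python
from h import *
w=proj("scene",[(.488,-.223,.093)])
for b in((2.5,-1.2),(1.7,0),(2,-.7)): print(back("scene",w-np.array(b),.093))
# cradle/wall predictions under nest estimate, in both crops
ey=np.array([.155,.988,0]);ex=np.array([.988,-.155,0]);N=np.array([.5155,-.029,0])
for y,nm in((.0265,'cr outer'),(-.0265,'cr inner'),(.039,'wall')):
  for x in(-.018,.018):
    for z in(.06,):
      P=N+ey*y+ex*x+[0,0,z]
      print(nm,x,"top",((proj("top",[P])-[240,165])*4.8).round(0),"scene",((proj("scene",[P])+[2,-.7]-[200,160])*4.6).round(0))
```

```text
[[ 0.48527805 -0.2283536   0.093     ]]
[[ 0.48483606 -0.22464967  0.093     ]]
[[ 0.48540381 -0.22665183  0.093     ]]
cr outer -0.018 top [[164. 228.]] scene [[308. 280.]]
cr outer 0.018 top [[175. 163.]] scene [[362. 305.]]
cr inner -0.018 top [[261. 244.]] scene [[250. 330.]]
cr inner 0.018 top [[272. 179.]] scene [[304. 357.]]
wall -0.018 top [[141. 224.]] scene [[322. 268.]]
wall 0.018 top [[152. 159.]] scene [[375. 293.]]
```

Run:
```python
from h import *
to((.515,-.0315,.080),np.arctan2(-.155,.988))
```

```text
t 6.0 pos [ 0.5152 -0.0276  0.1546] yaw -0.1549 tilt 0.44 w 0.0249 F [ 0.1  0.4 -1.4]
shift mm [-0.2  3.9 74.6] turn 0.0008
```

>>> drive_tool(steps=[[-0.2,3.9,10,0,-1],[-0.2,3.9,30,0,-1],[-0.2,3.9,50,0,-1],[-0.2,3.9,60,0,-1],[-0.2,3.9,65,0,-1]])

```text
clock: 6.5
position: [0.514, -0.0308, 0.0883]
ee_rot: [-0.0, 0.997, -0.077, 0.003]
contact_force: [-0.9, -0.0, -0.5]
width: 0.025
```

Run:
```python
from h import *
to((.515,-.0315,.078),np.arctan2(-.155,.988))
s=manip.get_image("scene")
cv2.imwrite("pics/scene6c.png",cv2.resize(s[160:290,200:330],None,fx=4.6,fy=4.6,interpolation=cv2.INTER_CUBIC))
```

```text
t 6.5 pos [ 0.514  -0.0308  0.0883] yaw -0.154 tilt 0.31 w 0.025 F [-0.9 -0.  -0.5]
shift mm [ 1.   0.5 10.3] turn 0.0016
```

View pics/scene6c.png

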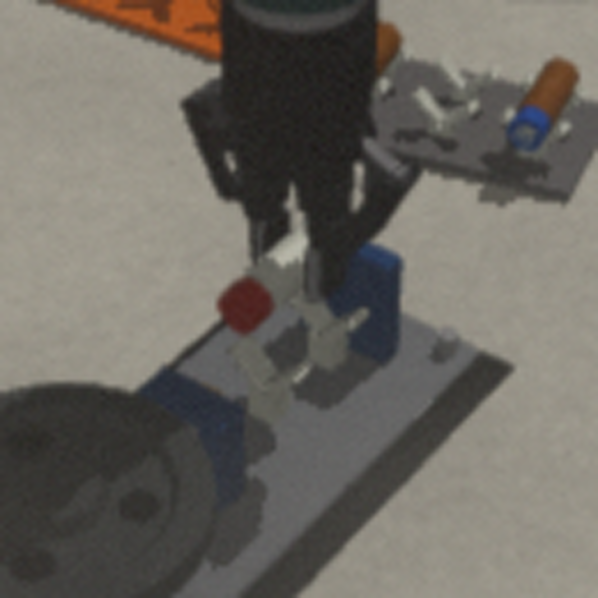

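The scene crop shows the vial aligned just above the cradles, cap at (245,303) towards the ram block, with the fingers in the gap and clear of the wall. I lower it gently.

>>> drive_tool(steps=[[1,0.5,3,0,-1],[1,0.5,6,0,-1],[1,0.5,8,0,-1],[1,0.5,9,0,-1],[1,0.5,9,0,-1]])

```text
clock: 7.05
position: [0.5151, -0.0317, 0.0793]
ee_rot: [-0.0, 0.997, -0.077, 0.003]
contact_force: [-0.1, 0.7, -0.7]
width: 0.0251
```

Run:
```python
from h import *
to((.515,-.0315,.0774),np.arctan2(-.155,.988))
```

```text
t 7.05 pos [ 0.5151 -0.0317  0.0793] yaw -0.1543 tilt 0.32 w 0.0251 F [-0.1  0.7 -0.7]
shift mm [-0.2 -0.1  1.9] turn 0.0013
```

>>> drive_tool(steps=[[0,0,1,0,-1],[0,0,1.5,0,-1],[0,0,2,0,-1]])

```text
clock: 7.35
position: [0.5152, -0.0317, 0.0774]
ee_rot: [-0.0, 0.997, -0.077, 0.003]
contact_force: [-0.5, 0.2, -0.8]
width: 0.0251
```

>>> drive_tool(steps=[[0,0,0.7,0,-1],[0,0,1,0,-1],[0,0,1,0,-1]])

```text
clock: 7.65
position: [0.5152, -0.0317, 0.0763]
ee_rot: [-0.0, 0.997, -0.077, 0.003]
contact_force: [-0.3, -0.2, 0.3]
width: 0.0248
```

Run:
```python
from h import *
to((.515,-.0315,.0774),np.arctan2(-.155,.988))
s=manip.get_image("scene")
cv2.imwrite("pics/scene7c.png",cv2.resize(s[160:290,200:330],None,fx=4.6,fy=4.6,interpolation=cv2.INTER_CUBIC))
```

```text
t 7.65 pos [ 0.5152 -0.0317  0.0763] yaw -0.1543 tilt 0.32 w 0.0248 F [-0.3 -0.2  0.3]
shift mm [-0.2 -0.2 -1.1] turn 0.0013
```

View pics/scene7c.png

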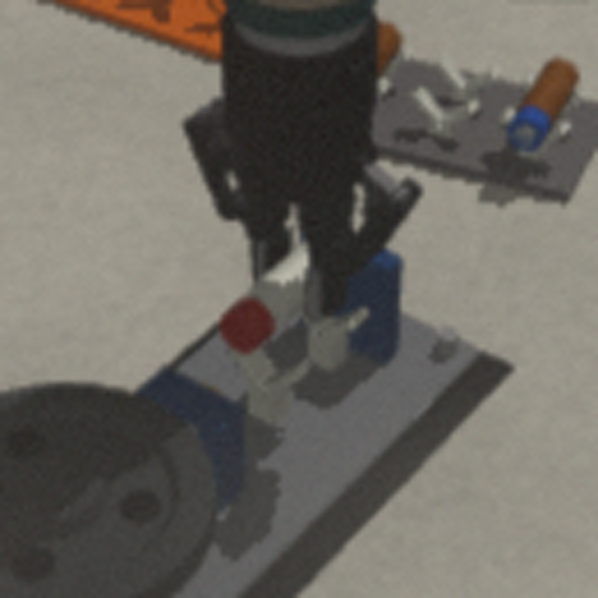

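Run:
```python
from h import *
ey=np.array([.155,.988,0]);ex=np.array([.988,-.155,0]);N=np.array([.515,-.0315,0])
f=lambda P:((proj("scene",[P])+[2,-.7]-[200,160])*4.6).round(0)[0]
_,p,R=st();ax=-R[:,1]*np.sign(R[1,1]);c=p+[0,0,.0174]
print("cap end by TCP",f(c+ax*.055), "by nest z60",f(N-ey*.055+[0,0,.06]))
for z in(.02,.04,.05,.06,.07,.08):
  print(z,[f(N+ey*y+ex*x+[0,0,z]).tolist() for y in(-.031,-.019) for x in(-.02,0,.02)])
t=manip.get_image("top")
cv2.imwrite("pics/top7c.png",cv2.resize(t[165:265,240:405],None,fx=4.8,fy=4.8,interpolation=cv2.INTER_CUBIC))
```

```text
cap end by TCP [240. 327.] by nest z60 [241. 376.]
0.02 [[240.0, 391.0], [269.0, 407.0], [299.0, 422.0], [253.0, 380.0], [282.0, 394.0], [312.0, 409.0]]
0.04 [[239.0, 364.0], [269.0, 379.0], [299.0, 394.0], [253.0, 352.0], [282.0, 367.0], [313.0, 382.0]]
0.05 [[239.0, 350.0], [269.0, 365.0], [299.0, 380.0], [252.0, 338.0], [282.0, 353.0], [313.0, 368.0]]
0.06 [[239.0, 336.0], [269.0, 351.0], [299.0, 366.0], [252.0, 324.0], [282.0, 339.0], [313.0, 354.0]]
0.07 [[238.0, 322.0], [269.0, 336.0], [299.0, 352.0], [252.0, 310.0], [282.0, 324.0], [313.0, 339.0]]
0.08 [[238.0, 307.0], [269.0, 322.0], [300.0, 337.0], [252.0, 295.0], [282.0, 310.0], [313.0, 325.0]]
```

View pics/top7c.png

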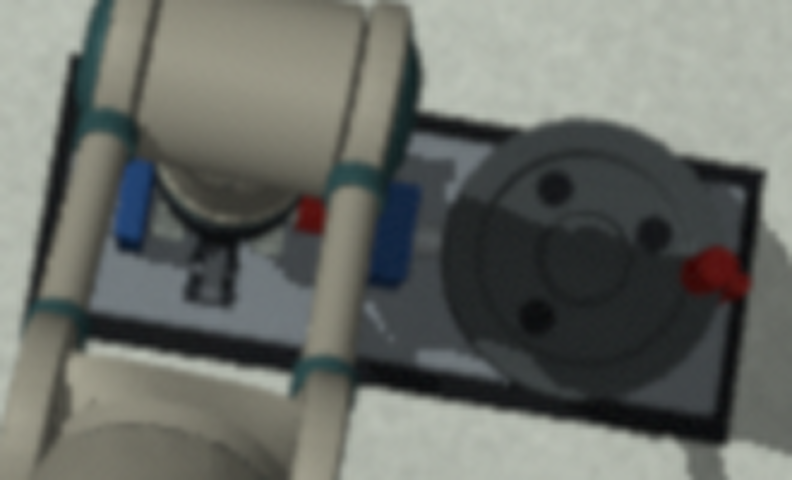

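The pictures show the vial still about 34 mm too high: I added the 17 mm tool-to-vial offset where it had to be subtracted. The tool must go down to z ≈ 0.043, so I continue.

>>> drive_tool(steps=[[-0.2,-0.2,8,0,-1],[-0.2,-0.2,15,0,-1],[-0.2,-0.2,21,0,-1],[-0.2,-0.2,26,0,-1],[-0.2,-0.2,28,0,-1]])

```text
clock: 8.25
position: [0.5147, -0.0313, 0.0475]
ee_rot: [-0.0, 0.997, -0.077, 0.002]
contact_force: [-0.6, -0.4, -1.0]
width: 0.025
```

Run:
```python
from h import *
to((.515,-.0315,.043),np.arctan2(-.155,.988))
s=manip.get_image("scene")
cv2.imwrite("pics/scene8c.png",cv2.resize(s[160:290,200:330],None,fx=4.6,fy=4.6,interpolation=cv2.INTER_CUBIC))
```

```text
t 8.25 pos [ 0.5147 -0.0313  0.0475] yaw -0.1543 tilt 0.24 w 0.025 F [-0.6 -0.4 -1. ]
shift mm [0.3 0.1 4.5] turn 0.0013
```

View pics/scene8c.png

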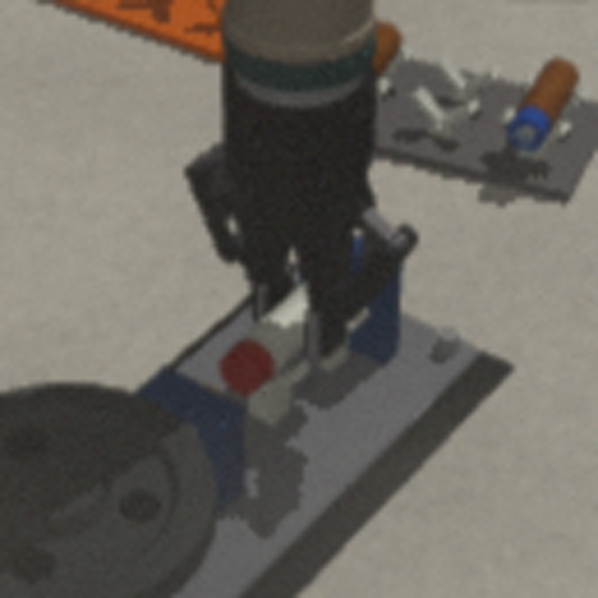

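The vial is now in the V mouths, cap at (247,366), with about 4 mm to go. I lower it and watch the force.

>>> drive_tool(steps=[[0.3,0,1.5,0,-1],[0.3,0,2.5,0,-1],[0.3,0,3.5,0,-1],[0.3,0,4,0,-1]])

```text
clock: 8.7
position: [0.5151, -0.0314, 0.0436]
ee_rot: [-0.0, 0.997, -0.077, 0.002]
contact_force: [-0.7, -0.3, 0.2]
width: 0.0251
```

>>> drive_tool(steps=[[0,0,0.7,0,-1],[0,0,1.2,0,-1],[0,0,1.2,0,-1]])

```text
clock: 9.0
position: [0.5153, -0.0314, 0.0425]
ee_rot: [-0.0, 0.997, -0.077, 0.002]
contact_force: [0.7, -0.3, 0.3]
width: 0.0251
```

>>> drive_tool(steps=[[0,0,0.7,0,-1],[0,0,1.2,0,-1],[0,0,1.2,0,-1]])

```text
clock: 9.3
position: [0.5158, -0.0315, 0.0421]
ee_rot: [-0.0, 0.997, -0.077, 0.003]
contact_force: [-0.5, -0.3, 5.4]
width: 0.0251
```

Contact at 5.4 N upward means it is seated. I release it.

>>> drive_tool(steps=[[0,0,-0.5,0,-0.3],[0,0,-0.5,0,-0.1],[0,0,-0.5,0,0.1],[0,0,-0.5,0,0.2],[0,0,-0.5,0,0.2]])

```text
clock: 9.8
position: [0.5158, -0.0315, 0.0425]
ee_rot: [-0.0, 0.997, -0.077, 0.003]
contact_force: [0.0, 0.2, 0.7]
width: 0.0513
```

>>> drive_tool(steps=[[0,0,-10,0,0.2],[0,0,-30,0,0.2],[0,0,-60,0,0.2],[0,0,-100,0,0.2],[0,0,-140,0,0.2]])

```text
clock: 10.3
position: [0.5144, -0.0314, 0.1843]
ee_rot: [-0.0, 0.997, -0.077, 0.003]
contact_force: [1.1, 0.4, 0.6]
width: 0.0514
```

Run:
```python
from h import *
to((.477,-.280,.2),0)
s=manip.get_image("scene");cv2.imwrite("pics/scene9.png",s)
cv2.imwrite("pics/scene9c.png",cv2.resize(s[160:290,200:330],None,fx=4.6,fy=4.6,interpolation=cv2.INTER_CUBIC))
```

```text
t 10.3 pos [ 0.5144 -0.0314  0.1843] yaw -0.1545 tilt 0.32 w 0.0514 F [1.1 0.4 0.6]
shift mm [  1.3 251.3 -16.1] turn -0.1545
```

View pics/scene9c.png

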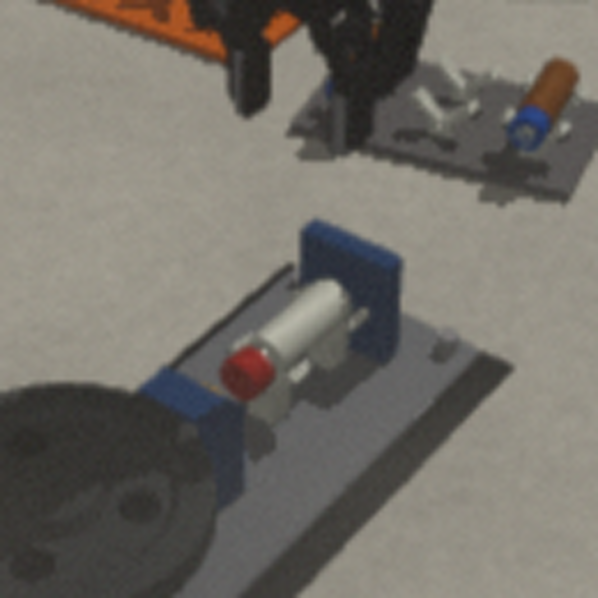

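The vial lies in both cradles with its proud red cap at (248,373) towards the ram, and it is let go. Next I go to the crank.

```bash
cat >> h.py <<'E'
EY=np.array([.1555,.9878,0]);EX=np.array([.9878,-.1555,0]);YAW=-.156
E
python3 -c "
from h import *
to((.4765,-.2808,.19),YAW)"
```

```text
t 10.35 pos [ 0.5188 -0.0322  0.1913] yaw -0.1543 tilt 1.09 w 0.0509 F [ 2.2 -0.2  4.7]
shift mm [ -3.6 252.1   1.1] turn 0.0017
```

>>> drive_tool(steps=[[0,45,-5,0,0.2],[0,90,-5,0,0.2],[0,135,-5,0,0.2],[1,180,-5,0,0.2],[1,225,-5,0,0.2]])

```text
clock: 10.85
position: [0.4847, -0.2563, 0.197]
ee_rot: [0.001, 0.997, -0.077, 0.01]
contact_force: [0.3, 0.4, 0.1]
width: 0.0513
```

```bash
python3 -c "
from h import *
to((.4765,-.2808,.17),YAW)"
```

```text
t 10.85 pos [ 0.4847 -0.2563  0.197 ] yaw -0.1542 tilt 1.16 w 0.0513 F [0.3 0.4 0.1]
shift mm [-4.9 25.4 26.9] turn 0.0018
```

>>> drive_tool(steps=[[-2,12,5,0,0.2],[-5,25,15,0.002,0.2],[-5,25,20,0.002,0.2],[-5,25,20,0.002,0.2]])

```text
clock: 11.25
position: [0.4756, -0.2786, 0.1755]
ee_rot: [-0.001, 0.997, -0.078, 0.009]
contact_force: [-0.2, 0.2, 0.7]
width: 0.0515
```

Run:
```python
from h import *
s=manip.get_image("scene");t=manip.get_image("top")
to((.4765,-.2808,.109),YAW)
_,p,R=st();print("tip proj scene",(proj("scene",[p])+[2,-.7]-[130,190])*4.6, "top",(proj("top",[p])-[310,165])*4.8)
cv2.imwrite("pics/scene10c.png",cv2.resize(s[190:320,130:260],None,fx=4.6,fy=4.6,interpolation=cv2.INTER_CUBIC))
cv2.imwrite("pics/top10.png",t)
```

```text
t 11.35 pos [ 0.4765 -0.2788  0.1766] yaw -0.1547 tilt 1.13 w 0.0514 F [-0.4  0.6 -0.1]
shift mm [-1.   2.1 67.6] turn 0.0013
tip proj scene [[268.49030656 284.45190109]] top [[392.19077123 256.99360958]]
```

View pics/scene10c.png

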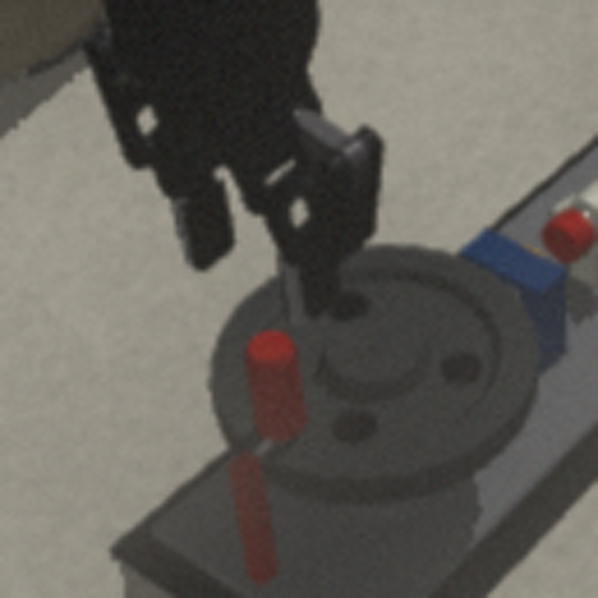

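View pics/top10.png

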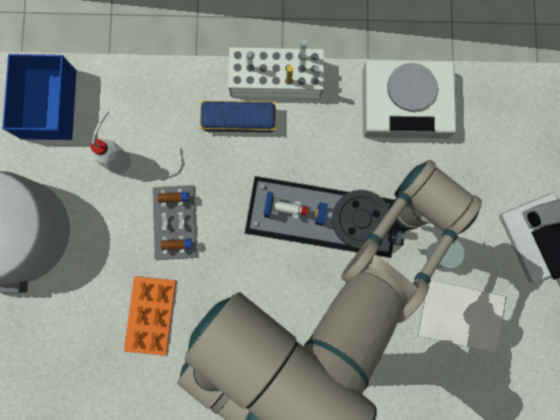

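Run:
```python
from h import *
print(((proj("scene",[(.4765,-.2808,.147)])+[2,-.7]-[130,190])*4.6))
print(back("scene",[np.array([272,346])/4.6+[130,190]-[2,-.7]],.147),back("top",[(240+713/4.8,165+267/4.8)],.147))
t=cv2.imread("pics/top0.png").astype(int);m=(t[...,2]>1.8*t[...,1]+20);m[:,:375]=0
for r in range(212,232): print(r,''.join('#' if m[r,c] else '.' for c in range(378,400)))
```

```text
[[273.5383663  338.66214026]]
[[ 0.47845521 -0.28460892  0.147     ]] [[ 0.47470398 -0.27766126  0.147     ]]
212 ......................
213 ......................
214 ......................
215 ......................
216 ..........###.........
217 ........######........
218 .......#########......
219 .....###########......
220 .....###########......
221 ....#############.....
222 ....#############.....
223 ....##############....
224 .....#############....
225 .......####.#####.....
226 .............###......
227 ......................
228 ......................
229 ......................
230 ......................
231 ......................
```

The scene crop shows the handle top at (272,346), the red tooth post at (252,520) and the open fingers above and behind. The estimates agree within about 3 mm, so I descend over the handle.

>>> drive_tool(steps=[[-0.5,2,15,0,0.2],[-0.5,2,30,0,0.2],[-0.5,2,45,0,0.2],[-0.5,2,55,0,0.2],[-0.5,2,62,0,0.2]])

```text
clock: 11.85
position: [0.4771, -0.2798, 0.1142]
ee_rot: [-0.0, 0.997, -0.077, 0.01]
contact_force: [-1.1, 0.3, 0.8]
width: 0.0513
```

Run:
```python
from h import *
s=manip.get_image("scene")
to((.4765,-.2808,.109),YAW)
cv2.imwrite("pics/scene11c.png",cv2.resize(s[190:320,130:260],None,fx=4.6,fy=4.6,interpolation=cv2.INTER_CUBIC))
```

```text
t 11.9 pos [ 0.4766 -0.2797  0.1133] yaw -0.1537 tilt 1.04 w 0.0514 F [ 0.   0.2 -0.8]
shift mm [-0.1  1.1  4.3] turn 0.0023
```

View pics/scene11c.png

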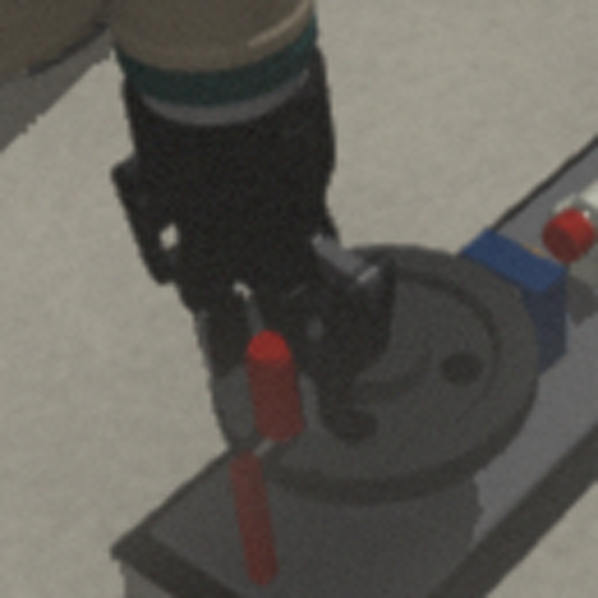

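>>> drive_tool(steps=[[0,1.5,4,0.002,0.2],[0,1.5,4,0.002,0.2],[0,1.5,4,0.002,-0.1],[0,1.5,4,0.002,-0.3],[0,1.5,4,0.002,-0.4]], squeeze=40)

```text
clock: 12.4
position: [0.4767, -0.2814, 0.1097]
ee_rot: [-0.0, 0.997, -0.078, 0.009]
contact_force: [0.2, 0.0, 0.1]
width: 0.0256
```

Run:
```python
from h import *
s=manip.get_image("scene")
to((.4765,-.2808,.109),YAW)
cv2.imwrite("pics/scene12c.png",cv2.resize(s[190:320,130:260],None,fx=4.6,fy=4.6,interpolation=cv2.INTER_CUBIC))
```

```text
t 12.45 pos [ 0.4766 -0.2813  0.1096] yaw -0.1558 tilt 1.07 w 0.0255 F [-0.4 -1.   0.2]
shift mm [-0.2 -0.5  0.6] turn 0.0002
```

View pics/scene12c.png

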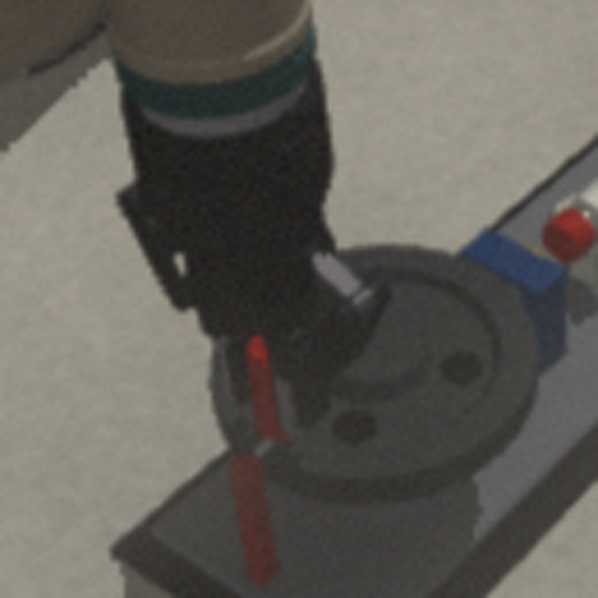

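The handle now lies between the pads, with its visible strip at (265,390) and the right pad in front of its right edge. I close on it.

>>> drive_tool(steps=[[0,0,0,0,-0.5],[0,0,0,0,-0.7],[0,0,0,0,-1],[0,0,0,0,-1]], squeeze=40)

```text
clock: 12.85
position: [0.4766, -0.2814, 0.1098]
ee_rot: [-0.0, 0.997, -0.078, 0.009]
contact_force: [-0.8, -0.2, 1.7]
width: 0.0205
```

Run:
```python
from h import *
to((.4765,-.2808,.109),YAW)
```

```text
t 12.85 pos [ 0.4766 -0.2814  0.1098] yaw -0.1557 tilt 1.07 w 0.0205 F [-0.8 -0.2  1.7]
shift mm [-0.2 -0.6  0.8] turn 0.0003
```

```bash
cat > turn.py <<'E'
import sys
from h import *
P0=np.array([.4766,-.2814,.1098]);r=.06;Cc=P0+r*EY
th0,dth=map(float,sys.argv[1:3]); dr=float(sys.argv[3]) if len(sys.argv)>3 else 0
s,p,R=st();d=p-Cc
th=np.arctan2(-(d@EX),-(d@EY))%(2*np.pi)
F=s["contact_force"];u=-EY*np.cos(th)-EX*np.sin(th);tg=EY*np.sin(th)-EX*np.cos(th)
print("t",round(s["clock"],2),"th",round(th,3),"rad mm",round(np.hypot(d@EX,d@EY)*1000,1),"z",round(p[2],4),"F rad",round(F@u,1),"F tan",round(F@tg,1),"Fz",round(F[2],1),"w",round(s["width"],4),"q",s["qpos"].round(2))
cur=np.arctan2(R[1,0],R[0,0])
for k in range(1,6):
    a=th0+k*dth;T=Cc+(r+dr/1000)*(-EY*np.cos(a)-EX*np.sin(a));print(round(a,2),(R.T@(T-p)*1000).round(1).tolist())
print("turn",round(cur-YAW,4))
E
python3 turn.py 0 .06
```

```text
t 12.85 th 0.0 rad mm 60.0 z 0.1098 F rad 0.3 F tan 0.7 Fz 1.7 w 0.0205 q [-0.67  0.33  1.75  0.01  1.05 -0.52]
0.06 [-3.6, -0.1, -0.1]
0.12 [-7.2, -0.4, -0.1]
0.18 [-10.7, -1.0, -0.2]
0.24 [-14.2, -1.7, -0.3]
0.3 [-17.7, -2.7, -0.3]
turn 0.0003
```

>>> drive_tool(steps=[[-3.6,-0.1,-0.1,0,-1],[-7.2,-0.4,-0.1,0,-1],[-10.7,-1.0,-0.2,0,-1],[-14.2,-1.7,-0.3,0,-1],[-17.7,-2.7,-0.3,0,-1]])

```text
clock: 13.35
position: [0.4621, -0.2774, 0.1099]
ee_rot: [0.001, 0.997, -0.078, 0.012]
contact_force: [6.4, -1.8, -4.0]
width: 0.0211
```

```bash
python3 turn.py .3 .08
```

```text
t 13.35 th 0.25 rad mm 60.2 z 0.1099 F rad -0.9 F tan -6.6 Fz -4.0 w 0.0211 q [-0.68  0.31  1.78  0.01  1.03 -0.53]
0.38 [-7.4, -2.6, -0.0]
0.46 [-11.7, -4.6, -0.2]
0.54 [-15.9, -6.9, -0.3]
0.62 [-20.0, -9.5, -0.4]
0.7 [-23.7, -12.4, -0.5]
turn -0.0003
```

>>> drive_tool(steps=[[-7.4,-2.6,0,0,-1],[-11.7,-4.6,-0.1,0,-1],[-15.9,-6.9,-0.2,0,-1],[-20,-9.5,-0.3,0,-1],[-23.7,-12.4,-0.3,0,-1]])

```text
clock: 13.85
position: [0.4427, -0.2639, 0.1099]
ee_rot: [0.003, 0.997, -0.078, 0.015]
contact_force: [4.8, -4.7, -4.3]
width: 0.0208
```

```bash
python3 turn.py .7 .08
```

```text
t 13.85 th 0.646 rad mm 60.1 z 0.1099 F rad -0.2 F tan -6.7 Fz -4.3 w 0.0208 q [-0.68  0.27  1.84  0.01  1.   -0.53]
0.78 [-6.0, -5.3, -0.1]
0.86 [-9.3, -8.8, -0.2]
0.94 [-12.2, -12.6, -0.3]
1.02 [-14.9, -16.6, -0.4]
1.1 [-17.3, -20.8, -0.5]
turn -0.0001
```

>>> drive_tool(steps=[[-6,-5.3,0,0,-1],[-9.3,-8.8,-0.1,0,-1],[-12.2,-12.6,-0.2,0,-1],[-14.9,-16.6,-0.3,0,-1],[-17.3,-20.8,-0.3,0,-1]])

```text
clock: 14.35
position: [0.4299, -0.2434, 0.1099]
ee_rot: [0.006, 0.997, -0.078, 0.016]
contact_force: [2.4, -8.0, -2.7]
width: 0.021
```

```bash
python3 turn.py 1.1 .1
```

```text
t 14.35 th 1.052 rad mm 59.9 z 0.1099 F rad 0.6 F tan -8.3 Fz -2.7 w 0.021 q [-0.66  0.24  1.89  0.01  0.98 -0.51]
1.2 [-3.9, -8.0, -0.1]
1.3 [-5.7, -13.7, -0.2]
1.4 [-7.1, -19.5, -0.3]
1.5 [-7.8, -25.5, -0.4]
1.6 [-7.9, -31.5, -0.5]
turn 0.0009
```

>>> drive_tool(steps=[[-3.9,-8,0,0,-1],[-5.7,-13.7,-0.1,0,-1],[-7.1,-19.5,-0.2,0,-1],[-7.8,-25.5,-0.3,0,-1],[-7.9,-31.5,-0.3,0,-1]])

```text
clock: 14.85
position: [0.4265, -0.2134, 0.1098]
ee_rot: [0.008, 0.997, -0.077, 0.016]
contact_force: [-1.8, -6.9, 0.9]
width: 0.0212
```

```bash
python3 turn.py 1.6 .1
```

```text
t 14.85 th 1.56 rad mm 60.0 z 0.1098 F rad 0.8 F tan -7.1 Fz 0.9 w 0.0212 q [-0.61  0.22  1.92  0.    0.97 -0.46]
1.7 [0.6, -8.4, -0.1]
1.8 [1.6, -14.3, -0.1]
1.9 [3.3, -20.0, -0.1]
2.0 [5.5, -25.6, -0.1]
2.1 [8.3, -30.9, -0.1]
turn 0.0024
```

>>> drive_tool(steps=[[0.6,-8.4,0,0,-1],[1.6,-14.3,0,0,-1],[3.3,-20,0,0,-1],[5.5,-25.6,0,0,-1],[8.3,-30.9,0,0.002,-1]])

```text
clock: 15.35
position: [0.4378, -0.1858, 0.1098]
ee_rot: [0.01, 0.997, -0.077, 0.014]
contact_force: [-3.9, -6.4, 3.0]
width: 0.0208
```

```bash
python3 turn.py 2.1 .08
```

```text
t 15.35 th 2.061 rad mm 60.3 z 0.1098 F rad -0.8 F tan -7.5 Fz 3.0 w 0.0208 q [-0.54  0.22  1.92 -0.01  0.97 -0.39]
2.18 [4.0, -5.9, 0.0]
2.26 [6.9, -9.7, 0.0]
2.34 [10.1, -13.3, 0.1]
2.42 [13.6, -16.6, 0.1]
2.5 [17.3, -19.6, 0.2]
turn 0.0022
```

>>> drive_tool(steps=[[4,-5.9,0,0,-1],[6.9,-9.7,0,0,-1],[10.1,-13.3,0.1,0,-1],[13.6,-16.6,0.1,0,-1],[17.3,-19.6,0.1,0.002,-1]])

```text
clock: 15.85
position: [0.4547, -0.1704, 0.1097]
ee_rot: [0.012, 0.997, -0.077, 0.011]
contact_force: [-7.4, -6.5, 5.5]
width: 0.0212
```

```bash
python3 turn.py 2.5 .08
```

```text
t 15.85 th 2.442 rad mm 60.5 z 0.1097 F rad -1.7 F tan -9.7 Fz 5.5 w 0.0212 q [-0.49  0.23  1.9  -0.02  0.98 -0.33]
2.58 [7.0, -4.5, -0.0]
2.66 [11.2, -6.9, 0.0]
2.74 [15.5, -8.9, 0.1]
2.82 [20.0, -10.6, 0.2]
2.9 [24.6, -11.9, 0.2]
turn 0.0022
```

>>> drive_tool(steps=[[6.8,-4.4,0,0,-1],[11.2,-6.8,0,0,-1],[15.5,-8.8,0.1,0,-1],[20,-10.5,0.2,0,-1],[24.6,-11.8,0.2,0.002,-1]])

```text
clock: 16.35
position: [0.4768, -0.1625, 0.1097]
ee_rot: [0.012, 0.997, -0.077, 0.007]
contact_force: [-7.8, -3.6, 7.2]
width: 0.0213
```

```bash
python3 turn.py 2.9 .08
```

```text
t 16.35 th 2.833 rad mm 60.3 z 0.1097 F rad -2.4 F tan -8.2 Fz 7.2 w 0.0213 q [-0.45  0.26  1.86 -0.02  1.   -0.29]
2.98 [8.7, -1.7, 0.0]
3.06 [13.4, -2.3, 0.1]
3.14 [18.2, -2.5, 0.1]
3.22 [23.0, -2.3, 0.2]
3.3 [27.8, -1.7, 0.3]
turn 0.001
```

>>> drive_tool(steps=[[8.7,-1.7,-0.1,0,-1],[13.4,-2.3,-0.2,0,-1],[18.2,-2.5,-0.3,0,-1],[23,-2.3,-0.3,0,-1],[27.8,-1.7,-0.3,0,-1]])

```text
clock: 16.85
position: [0.5003, -0.1638, 0.1097]
ee_rot: [0.011, 0.997, -0.077, 0.002]
contact_force: [-6.8, 0.5, 4.4]
width: 0.0214
```

```bash
python3 turn.py 3.3 .1
python3 - <<'E'
from h import *
s=manip.get_image("scene")
cv2.imwrite("pics/scene13.png",cv2.resize(s[170:320,130:330],None,fx=3.9,fy=3.9,interpolation=cv2.INTER_CUBIC))
E
```

```text
t 16.85 th 3.226 rad mm 60.1 z 0.1097 F rad -1.1 F tan -6.8 Fz 4.4 w 0.0214 q [-0.44  0.3   1.8  -0.02  1.03 -0.27]
3.4 [10.2, 1.9, 0.0]
3.5 [15.9, 3.7, 0.1]
3.6 [21.5, 6.1, 0.2]
3.7 [26.7, 9.0, 0.3]
3.8 [31.6, 12.5, 0.4]
turn 0.0009
```

View pics/scene13.png

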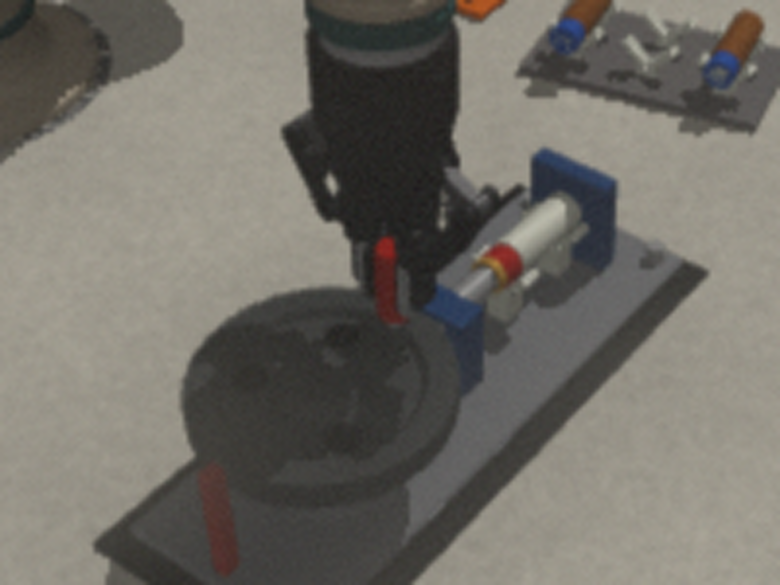

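The picture shows the brass ram end against the cap at (500,262), the cap pressed home and the vial against the wall. I continue.

```bash
python3 turn.py 3.3 .1
```

```text
t 16.9 th 3.248 rad mm 60.1 z 0.1098 F rad -1.1 F tan -5.5 Fz 2.4 w 0.0211 q [-0.44  0.3   1.8  -0.02  1.03 -0.27]
3.4 [9.0, 1.7, 0.1]
3.5 [14.7, 3.6, 0.2]
3.6 [20.2, 6.0, 0.3]
3.7 [25.4, 8.9, 0.4]
3.8 [30.3, 12.3, 0.5]
turn 0.0008
```

>>> drive_tool(steps=[[8.5,1.6,0,0,-1],[14.7,3.6,0,0,-1],[20.2,6,0.1,0,-1],[25.4,8.9,0.2,0,-1],[30.3,12.3,0.3,0,-1]])

```text
clock: 17.4
position: [0.5263, -0.1782, 0.1096]
ee_rot: [0.009, 0.997, -0.078, -0.0]
contact_force: [-6.0, 4.7, 5.9]
width: 0.0209
```

```bash
python3 turn.py 3.8 .1
```

```text
t 17.4 th 3.729 rad mm 59.6 z 0.1096 F rad -0.6 F tan -7.6 Fz 5.9 w 0.0209 q [-0.44  0.34  1.73 -0.02  1.06 -0.28]
3.9 [8.2, 6.1, -0.1]
4.0 [12.4, 10.4, -0.0]
4.1 [16.1, 15.2, 0.1]
4.2 [19.2, 20.2, 0.2]
4.3 [21.9, 25.6, 0.3]
turn 0.0001
```

>>> drive_tool(steps=[[8.2,6.1,-0.1,0,-1],[12.4,10.4,-0.1,0,-1],[16.1,15.2,0,0,-1],[19.2,20.2,0,0,-1],[21.9,25.6,0,0,-1]])

```text
clock: 17.9
position: [0.5424, -0.2035, 0.1097]
ee_rot: [0.005, 0.997, -0.078, -0.002]
contact_force: [-1.6, 7.6, 3.1]
width: 0.0208
```

```bash
python3 turn.py 4.3 .1
```

```text
t 17.9 th 4.238 rad mm 59.5 z 0.1097 F rad 0.9 F tan -7.7 Fz 3.1 w 0.0208 q [-0.47  0.37  1.68 -0.01  1.09 -0.31]
4.4 [4.2, 8.7, -0.1]
4.5 [5.7, 14.5, -0.0]
4.6 [6.7, 20.4, 0.1]
4.7 [7.1, 26.4, 0.1]
4.8 [6.9, 32.4, 0.2]
turn -0.0011
```

>>> drive_tool(steps=[[4.2,8.7,0,0,-1],[5.7,14.5,0,0,-1],[6.7,20.4,0,0,-1],[7.1,26.4,0,0,-1],[6.9,32.4,0,0,-1]])

```text
clock: 18.4
position: [0.5445, -0.2335, 0.1097]
ee_rot: [0.002, 0.997, -0.079, -0.002]
contact_force: [1.6, 7.3, 0.5]
width: 0.0208
```

```bash
python3 turn.py 4.8 .1
```

```text
t 18.4 th 4.749 rad mm 59.7 z 0.1097 F rad 0.2 F tan -7.5 Fz 0.5 w 0.0208 q [-0.52  0.39  1.65 -0.01  1.1  -0.36]
4.9 [-0.7, 9.0, -0.1]
5.0 [-2.1, 14.9, -0.0]
5.1 [-4.0, 20.5, -0.0]
5.2 [-6.6, 26.0, 0.0]
5.3 [-9.6, 31.1, 0.1]
turn -0.0023
```

>>> drive_tool(steps=[[-0.7,9,0,0,-1],[-2.1,14.9,0,0,-1],[-4,20.5,0,0,-1],[-6.6,26,0,0,-1],[-9.6,31.1,0,-0.002,-1]])

```text
clock: 18.9
position: [0.5318, -0.2606, 0.1097]
ee_rot: [0.0, 0.997, -0.079, 0.0]
contact_force: [4.5, 5.3, -1.3]
width: 0.0207
```

```bash
python3 turn.py 5.3 .08
```

```text
t 18.9 th 5.254 rad mm 59.9 z 0.1097 F rad 0.1 F tan -7.0 Fz -1.3 w 0.0207 q [-0.57  0.39  1.65  0.    1.1  -0.42]
5.38 [-4.2, 6.3, -0.1]
5.46 [-7.3, 9.9, -0.1]
5.54 [-10.7, 13.3, -0.1]
5.62 [-14.4, 16.4, -0.1]
5.7 [-18.3, 19.2, -0.1]
turn -0.0014
```

>>> drive_tool(steps=[[-4.2,6.3,-0.1,0,-1],[-7.3,9.9,-0.1,0,-1],[-10.7,13.3,-0.1,0,-1],[-14.4,16.4,-0.1,0,-1],[-18.3,19.2,-0.1,-0.001,-1]])

```text
clock: 19.4
position: [0.5132, -0.2756, 0.1098]
ee_rot: [-0.001, 0.997, -0.079, 0.003]
contact_force: [6.3, 3.7, -3.4]
width: 0.021
```

```bash
python3 turn.py 5.7 .06
```

```text
t 19.4 th 5.655 rad mm 60.0 z 0.1098 F rad -0.5 F tan -7.3 Fz -3.4 w 0.021 q [-0.62  0.38  1.68  0.01  1.09 -0.46]
5.76 [-5.3, 3.4, -0.1]
5.82 [-8.4, 5.1, -0.1]
5.88 [-11.7, 6.6, -0.1]
5.94 [-15.1, 8.0, -0.1]
6.0 [-18.5, 9.1, -0.2]
turn -0.0015
```

>>> drive_tool(steps=[[-5.3,3.4,0,0,-1],[-8.4,5.1,0,0,-1],[-11.7,6.6,0,0,-1],[-15.1,8,0,0,-1],[-18.5,9.1,0,-0.001,-1]])

```text
clock: 19.9
position: [0.4962, -0.2814, 0.1098]
ee_rot: [-0.001, 0.997, -0.079, 0.006]
contact_force: [7.5, 2.8, -1.9]
width: 0.0211
```

```bash
python3 turn.py 6.0 .05
```

```text
t 19.9 th 5.956 rad mm 60.2 z 0.1098 F rad -1.5 F tan -7.9 Fz -1.9 w 0.0211 q [-0.64  0.36  1.71  0.01  1.07 -0.49]
6.05 [-5.5, 1.4, -0.1]
6.1 [-8.4, 2.0, -0.1]
6.15 [-11.4, 2.5, -0.2]
6.2 [-14.4, 2.8, -0.2]
6.25 [-17.4, 3.0, -0.3]
turn -0.0014
```

>>> drive_tool(steps=[[-5.5,1.4,0,0,-1],[-8.4,2,0,0,-1],[-11.4,2.5,0,0,-1],[-14.4,2.8,0,0,-1],[-17.4,3,0,-0.001,-1]])

```text
clock: 20.4
position: [0.4813, -0.2822, 0.1098]
ee_rot: [-0.001, 0.997, -0.078, 0.009]
contact_force: [7.4, 0.3, -3.1]
width: 0.0213
```

```bash
python3 turn.py 6.25 .02
```

```text
t 20.4 th 6.204 rad mm 60.3 z 0.1098 F rad -0.9 F tan -7.4 Fz -3.1 w 0.0213 q [-0.66  0.34  1.74  0.01  1.05 -0.51]
6.27 [-4.0, -0.1, -0.1]
6.29 [-5.2, -0.1, -0.1]
6.31 [-6.4, -0.1, -0.1]
6.33 [-7.6, -0.1, -0.2]
6.35 [-8.8, -0.2, -0.2]
turn -0.0012
```

Nearing the stop, so I take small steps and watch the force.

>>> drive_tool(steps=[[-3,-0.1,0,0,-1],[-4,-0.1,0,0,-1],[-5,-0.1,0,0,-1]])

```text
clock: 20.7
position: [0.4788, -0.2819, 0.1098]
ee_rot: [-0.001, 0.997, -0.079, 0.012]
contact_force: [6.7, -1.4, -3.2]
width: 0.0209
```

```bash
python3 turn.py 6.29 .02
```

```text
t 20.7 th 6.245 rad mm 60.2 z 0.1098 F rad 0.6 F tan -6.9 Fz -3.2 w 0.0209 q [-0.67  0.33  1.75  0.02  1.04 -0.52]
6.31 [-3.9, -0.1, -0.1]
6.33 [-5.1, -0.2, -0.1]
6.35 [-6.3, -0.2, -0.1]
6.37 [-7.5, -0.3, -0.2]
6.39 [-8.7, -0.5, -0.2]
turn -0.0017
```

>>> drive_tool(steps=[[-3,-0.1,0,0,-1],[-4,-0.1,0,0,-1],[-5,-0.1,0,0,-1]])

```text
clock: 21.0
position: [0.4762, -0.2816, 0.1098]
ee_rot: [-0.0, 0.997, -0.079, 0.014]
contact_force: [6.4, 0.2, -2.9]
width: 0.0207
```

```bash
python3 turn.py 6.29 .02
```

```text
t 21.0 th 0.006 rad mm 60.3 z 0.1098 F rad -1.2 F tan -6.3 Fz -2.9 w 0.0207 q [-0.67  0.33  1.76  0.02  1.04 -0.52]
6.31 [-1.2, -0.3, -0.1]
6.33 [-2.4, -0.3, -0.1]
6.35 [-3.6, -0.4, -0.1]
6.37 [-4.8, -0.5, -0.2]
6.39 [-6.0, -0.6, -0.2]
turn -0.0023
```

>>> drive_tool(steps=[[-3,-0.1,0,0,-1],[-4,-0.1,0,0,-1],[-4.5,-0.1,0,0,-1]])

```text
clock: 21.3
position: [0.474, -0.2813, 0.1098]
ee_rot: [0.0, 0.997, -0.079, 0.016]
contact_force: [6.9, -1.0, -3.3]
width: 0.0213
```

```bash
python3 turn.py 6.29 .02
```

```text
t 21.3 th 0.043 rad mm 60.3 z 0.1098 F rad -0.4 F tan -7.0 Fz -3.3 w 0.0213 q [-0.67  0.32  1.76  0.02  1.03 -0.53]
6.31 [1.0, -0.3, 0.0]
6.33 [-0.2, -0.3, -0.0]
6.35 [-1.4, -0.4, -0.1]
6.37 [-2.6, -0.5, -0.1]
6.39 [-3.8, -0.6, -0.1]
turn -0.0029
```

>>> drive_tool(steps=[[-2.5,-0.1,0,0,-1],[-3.5,-0.1,0,0,-1],[-4,-0.1,0,0,-1]])

```text
clock: 21.6
position: [0.473, -0.2812, 0.1098]
ee_rot: [0.001, 0.997, -0.08, 0.02]
contact_force: [8.5, -0.8, -3.8]
width: 0.0207
```

```bash
python3 turn.py 6.33 .02
```

```text
t 21.6 th 0.059 rad mm 60.5 z 0.1098 F rad -1.0 F tan -8.5 Fz -3.8 w 0.0207 q [-0.68  0.32  1.77  0.02  1.02 -0.53]
6.35 [-0.5, -0.5, -0.0]
6.37 [-1.7, -0.6, -0.1]
6.39 [-2.9, -0.7, -0.1]
6.41 [-4.0, -0.8, -0.2]
6.43 [-5.2, -1.0, -0.2]
turn -0.0038
```

The force is rising and the advance has slowed, so the stop has probably been reached. I press a little more to confirm.

>>> drive_tool(steps=[[-2.5,0,0,0,-1],[-3.5,0,0,0,-1],[-4,0,0,0,-1]])

```text
clock: 21.9
position: [0.4726, -0.2813, 0.1098]
ee_rot: [0.001, 0.997, -0.08, 0.023]
contact_force: [11.6, -0.9, -5.4]
width: 0.0212
```

```bash
python3 turn.py 6.33 .02
```

```text
t 21.9 th 0.066 rad mm 60.6 z 0.1098 F rad -1.7 F tan -11.5 Fz -5.4 w 0.0212 q [-0.68  0.31  1.78  0.03  1.01 -0.53]
6.35 [0.0, -0.7, 0.0]
6.37 [-1.2, -0.7, -0.0]
6.39 [-2.4, -0.9, -0.1]
6.41 [-3.6, -1.0, -0.1]
6.43 [-4.8, -1.1, -0.2]
turn -0.0047
```

At the stop: 11.5 N tangential and no further advance. I hold briefly, ease off gently, then open.

>>> drive_tool(steps=[[-3,0,0,0,-1],[-1,0,0,0,-1],[0,0,0,0,-1],[0.5,0,0,0,-1]])

```text
clock: 22.3
position: [0.4745, -0.2814, 0.1098]
ee_rot: [0.001, 0.996, -0.08, 0.024]
contact_force: [5.3, 0.7, -1.7]
width: 0.0207
```

```bash
python3 turn.py 6.33 .02
```

```text
t 22.3 th 0.035 rad mm 60.4 z 0.1098 F rad -1.7 F tan -5.1 Fz -1.7 w 0.0207 q [-0.68  0.32  1.78  0.03  1.01 -0.53]
6.35 [-1.9, -0.5, -0.1]
6.37 [-3.1, -0.6, -0.2]
6.39 [-4.3, -0.7, -0.2]
6.41 [-5.5, -0.8, -0.3]
6.43 [-6.7, -1.0, -0.4]
turn -0.0048
```

>>> drive_tool(steps=[[0.5,0,0,0,-1],[0.5,0,0,0,-1],[0.5,0,0,0,-0.6],[0.5,0,0,0,-0.2],[0.5,0,0,0,0.1]])

```text
clock: 22.8
position: [0.4743, -0.2814, 0.1097]
ee_rot: [0.001, 0.996, -0.08, 0.024]
contact_force: [-0.4, 0.4, 0.2]
width: 0.046
```

>>> drive_tool(steps=[[0,0,0,0,0.15],[0,0,0,0,0.2]])

```text
clock: 23.0
position: [0.4739, -0.2814, 0.1097]
ee_rot: [0.001, 0.996, -0.08, 0.024]
contact_force: [-0.1, -0.2, 0.2]
width: 0.0516
```

```bash
python3 turn.py 6.33 .02
python3 - <<'E'
from h import *
_,p,R=st();print((R.T@np.array([0,0,.09])*1000).round(1))
s=manip.get_image("scene")
cv2.imwrite("pics/scene14.png",cv2.resize(s[170:320,130:330],None,fx=3.9,fy=3.9,interpolation=cv2.INTER_CUBIC))
E
```

```text
t 23.0 th 0.044 rad mm 60.5 z 0.1097 F rad 0.2 F tan 0.1 Fz 0.2 w 0.0516 q [-0.68  0.32  1.78  0.03  1.01 -0.53]
6.35 [-1.4, -0.6, -0.2]
6.37 [-2.6, -0.6, -0.2]
6.39 [-3.8, -0.8, -0.3]
6.41 [-4.9, -0.9, -0.3]
6.43 [-6.1, -1.1, -0.4]
turn -0.005
[  4.3  -0.1 -89.9]
```

View pics/scene14.png

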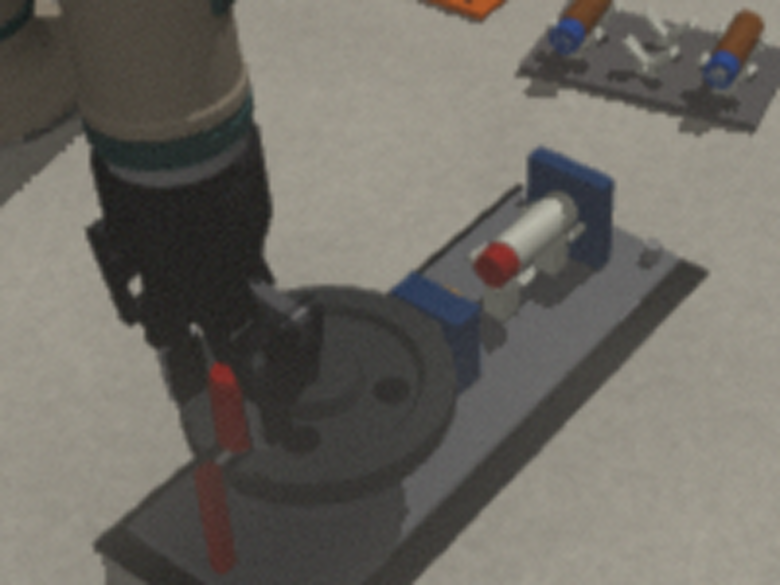

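The handle is free between the open fingers at (230,405), above its tooth. The vial is in the cradles with its cap home, and the ram is drawn back. I rise straight up.

>>> drive_tool(steps=[[2.5,0,-10,0,0.2],[3,0,-25,0,0.2],[3.5,0,-50,0,0.2],[4.5,0,-90,0,0.2],[6,0,-120,0,0.2]])

```text
clock: 23.55
position: [0.4747, -0.282, 0.2328]
ee_rot: [0.002, 0.996, -0.08, 0.025]
contact_force: [0.7, -0.8, 0.1]
width: 0.0516
```

Run:
```python
from h import *
to((.4765,-.2808,.23),YAW)
s=manip.get_image("scene");t=manip.get_image("top");cv2.imwrite("pics/top15.png",t)
cv2.imwrite("pics/scene15.png",cv2.resize(s[170:320,130:330],None,fx=3.9,fy=3.9,interpolation=cv2.INTER_CUBIC))
a=cv2.imread("pics/scene10c.png");b=cv2.resize(s[190:320,130:260],None,fx=4.6,fy=4.6,interpolation=cv2.INTER_CUBIC)
cv2.imwrite("pics/cmp.png",cv2.resize(np.hstack([a[280:],b[280:]]),(790,208)))
s0=cv2.imread("pics/scene0.png").astype(int)
for q in(s0,s.astype(int)):
    m=(q[...,2]>1.8*q[...,1]+10)
    for bx in((180,200,258,286),(176,192,288,318)):
        k=m[bx[2]:bx[3],bx[0]:bx[1]];ys,xs=np.nonzero(k);print(bx,len(xs),(xs.mean()+bx[0]).round(2),(ys.mean()+bx[2]).round(2))
```

```text
t 23.55 pos [ 0.4747 -0.282   0.2328] yaw -0.161 tilt 2.85 w 0.0516 F [ 0.7 -0.8  0.1]
shift mm [ 1.4 -1.5  2.8] turn -0.005
(180, 200, 258, 286) 54 188.54 265.15
(176, 192, 288, 318) 0 nan nan
(180, 200, 258, 286) 54 188.5 265.15
(176, 192, 288, 318) 0 nan nan<stdin>:11: RuntimeWarning: Mean of empty slice.
  ret = ret.dtype.type(ret / rcount)
```

View pics/scene15.png

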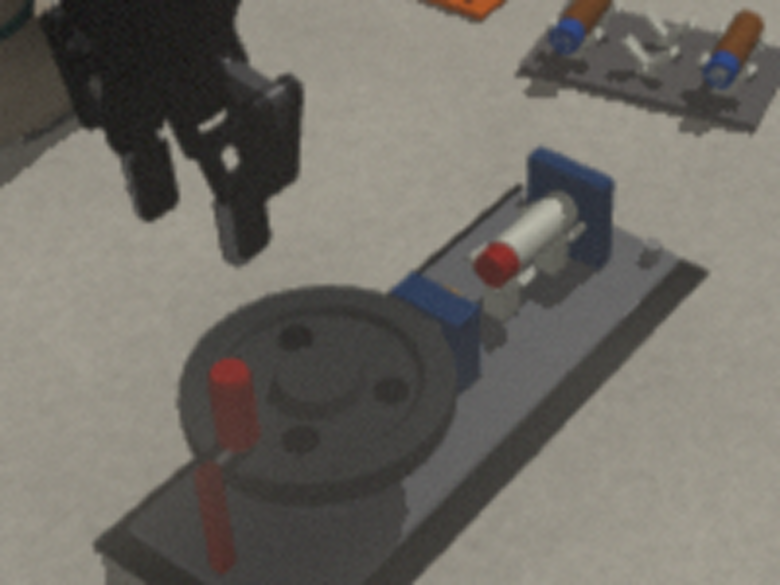

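View pics/cmp.png

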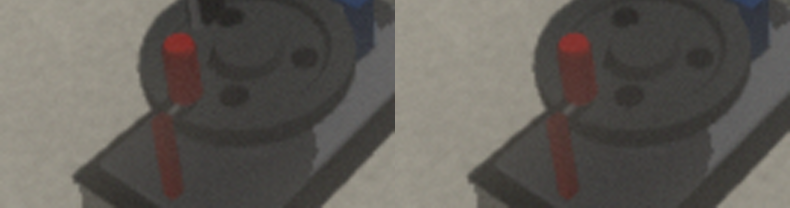

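The handle is back at its starting pixel within 0.05 px, and the tolerance is about 0.5 px. The cap is home, the vial is against the wall in the cradles, and the gripper is clear. I hand the job in.

```bash
python3 -c "
from rig import manip
print(manip.sign_off())"
```

```text
the job is handed in; nothing more can be done
None
```

I laid the red-capped vial in the press's cradles with its cap towards the ram, and let go. Then I turned the crank one full clockwise revolution to the stop, released it and handed the job in at about 24 s; no verdict is reported.

- **Cranking force:** it stayed at about 7 N, rising to nearly 10 N while the cap went on. At the stop it read 11.5 N with no further advance. By the stated stiffness that is about 4 mm of press shift, under the 6 mm limit.
- **Cap and vial:** the last picture shows the cap home, the vial in both cradles against the wall, and the ram drawn back.
- **Wheel:** the handle is back within 0.05 px of its starting pixel (about 0.1 mm). The gripper is clear and reads about zero force.
- **Mistake on the way:** I first stopped the vial about 34 mm too high over the cradles because of a sign error. I saw it in the picture before releasing and lowered it, and contact showed it was seated.
- **Disagreements:** the two cameras differed by 3 to 7 mm on the press and handle. I relied mainly on the top camera and on contact. The tool ended tilted by 2.9°, with no visible effect.

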